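# Dress the bakery stall

### The arm

A 6-joint arm with a two-finger parallel gripper is mounted at the origin on the work surface. World frame = base frame: x ahead of the robot, y to its left, z up, the work surface at z = 0. Lengths are in m, angles in rad, forces in N, time in s.
With the tool pointing down it reaches from about 0.225 to 0.875 m from the base axis. Payload 3.4 kg.
Tool frame: the origin (TCP) lies between the finger pads; the fingertips stand 19 mm ahead of it and the grasp point (between the pads) is the TCP (manip.tip_reach is the distance from the TCP to the fingertips, in m); z points along the fingers, x is the direction in which the jaws open and shut, and the axes are right-handed (so a half turn about z gives the same grasp; the last joint's range is limited). The gripper opens to 85 mm and grips with 20 to 120 N. Pads are 22 mm wide; open, the fingers measure 114 mm over their backs; the gripper's body (76 mm by 85 mm) begins 54 mm behind the grasp point. The pads swing forward as they close: fully open they stand 13 mm farther back than shut.
Start: joints at [-1.389, 0.276, 1.505, -0, 1.361, -0.121], TCP at [0.171, -0.549, 0.25] pointing down, gripper open.
Joint ranges: [-2.89, 2.89], [-0.75, 2.08], [0.22, 2.7], [-1.18, 4.32], [0.11, 2.71], [-2.7, 2.7]. Speed limits (rad/s): [2.57, 2.57, 3.14, 3.14, 3.14, 3.14].

### API

Orientations are given as a unit quaternion [w, x, y, z].
In Python, from rig import manip gives the robot as it stands.
- The arm moves only by the tool send_rows, never from a script. Its arguments are lists of equal length, an entry for each row: "delta_pos": the shift along the tool's x, y, z normalised to -1 to 1, where 1 is 40 cm, a list of three; "angular": the turn, a rotation vector about the tool's x, y, z normalised to -1 to 1, where 1 is 0.08 rad, a list of three. A call has 1 to 5 rows; each row shifts and turns the commanded pose from where the row before left it, along the tool's axes as they then stand; what a row does not reach is not made up. A row lasts 1/12 s, in which the tool goes at most 41.7 mm and 7.16 degrees, less where a joint would pass 70% of its speed; a pose out of reach is approached as far as the arm can. A call with a number of a shift or a turn outside -1 to 1 is refused whole. A call with a gripper value outside its range is refused whole. "hand" is the finger opening in mm, from 0 to 85.4, set as the call begins (left out, the last holds). The fingers move at their own pace and stop on an object; "squeeze" is the grip in N (left out, the last holds). Time passes only in rows, so rows that do not move let the fingers close. It gives the time, the measured TCP pose, the force and the opening at its end, in the units of the state.
- manip.get_state(): the state, without advancing time (a new reading comes with each control period).
- manip.get_image(name): name is "side" or "top"; returns the picture (420x560x3 uint8, blue, green, red); there is no depth.
- manip.calibration(name): a dict with "fx", "fy", "cx", "cy" (pixels), "k1" (the pictures are not rectified: a ray, as slopes to the right and down, at radius r is drawn at 1 + k1 r^2 times it, then the intrinsics apply), "camera_from_world" (4x4, takes a point from world to camera coordinates). Camera axes: x right, y up, looking along -z (the intrinsics and any distortion apply to the point x, -y, -z); pixel columns grow to the right and rows downward; lengths in m; the calibration is good to about 2 mm. A picture is of the moment at which its call begins. calibration takes no time and is no camera call.
- manip.sign_off(): hands the job in, once; it reports no verdict.
The state is a dict: "clock": time; "qpos": joint angles; "qd": joint speeds; "effort": joint torques, N m; "position": TCP position; "ee_rot": TCP orientation; "contact_force": force on the tool from outside, world axes, zero at the start; "moment": the same for the moment, N m; "width": finger opening in m.
Only numpy, scipy, OpenCV 4.12 (cv2) and the standard library are available. Lean on these libraries where they do the work, as an engineer would, in place of code of your own. Each camera call takes 0.05 s, during which the arm holds its last target.

### The job

Dress the stall for the customers, who stand across the table from you. Lay the roulade along the wooden board with the jam jar standing close to its left end as you look at it, both on the board's middle line and wholly on the board, and stand the price sign on the table close in front of the board on the customers' side, facing them, centred on the roulade's length. Put the small biscuit box on top of the large one, centred and the same way round, leaving the large box and everything else on the table where it is.

Things in the scene. Friction and masses are not known exactly. Their poses are not given: they have to be found in the camera images.
- roulade: Loose film-wrapped Swiss roll with a dark baked crust, a blank white label on top and spiral cut ends, lying on a white foam tray. Tray 62 x 170 x 6 mm; the roll above it is a cylinder 56 mm across and 160 mm long, its axis 31 mm above the origin, 59 mm high in all. About 0.3 kg. Origin: centre of the underside of the tray. y runs along the roll, x across it, z up.
- jam_jar: Loose round jar of dark red jam with a paper band and an aluminium lid, the only jar. 60 mm across, lid 57 mm across (54 to 68 mm up), 68 mm high, about 0.25 kg. Origin: centre of the underside, z up.
- price_sign: Loose small price sign, blank: an upright wood-framed blackboard, the same on both faces, standing on a flat wooden foot. Foot 36 (x) x 80 (y) x 10 mm high; panel 12 mm thick (x), 78 mm wide (y), from 10 to 78 mm up, in the middle of the foot. About 0.12 kg. Origin: centre of the underside of the foot; x is square to the panel's faces, z up.
- small_box: Loose small biscuit box, black base with a clear flat lid, two big biscuits in it: 60 (x) x 100 (y) x 40 mm high with straight sides, about 0.15 kg. Origin: centre of the underside, y along its long side, z up.
- large_box: Large biscuit box, black base with a clear flat lid, six biscuits in it: 90 (x) x 130 (y) x 45 mm high, 0.5 kg. Loose, but it already stands where it belongs. Origin: centre of the underside, y along its long side, z up.
- board: Flat rectangular dark wooden serving board with a paler strip across each end, on low rubber feet, fixed to the table: 100 (x) x 280 (y) mm, top surface 14 mm above the table. Origin: middle of the board at table height; y runs along the board to the left as seen from the robot, x across it towards the customers, away from the robot (turned up to 10 degrees), z up.
- egg_tray: Bystander: open cardboard tray of six foil-wrapped eggs, 110 x 150 mm, 51 mm high. Origin: centre of the underside.
- card_terminal: Bystander: grey card payment terminal lying flat, 150 x 72 x 30 mm. Origin: centre of the underside.
- cup: Bystander: empty white plastic cup, 72 mm across the rim, 85 mm high. Origin: centre of the underside.
Things that resemble listed ones, but are neither listed nor needed, are in the scene too. Leave any yellow look-alike of the jam_jar alone. What is shaped like the price_sign but yellow is not meant.

How it is judged:
By the outcome, as a careful person would: the job done as asked, in the order asked, and still so for the second after the job is handed in, with the robot touching nothing.
It also fails if it takes over 102 s, if anything falls off the work surface, if the arm or the gripper's body presses on something with over 40 N, if the wrist force passes 120 N, or if a joint passes its speed limit or range.

## Working session

There is one attempt and no reset: what is moved stays moved. The work goes in short steps, Python scripts to look and compute and a tool call to move; the robot and the scene stay as the last step left them, time stands still between calls to the robot, and variables do not carry over. Pictures are saved under pics/ and viewed, and the job is handed in when it is done.

Besides the shell and the picture viewer there is one more tool, called after ">>>" by a JSON object that holds its "fn" and its "kwargs". send_rows: Moves the arm, as the interface text tells. Scaled input: -1 to 1 covers 40 cm each way for a shift and 0.08 rad each way for a turn. Its arguments: {"type":"object","properties":{"delta_pos":{"type":"array","items":{"type":"array","items":{"type":"number"}}},"angular":{"type":"array","items":{"type":"array","items":{"type":"number"}}},"hand":{"type":"number"},"squeeze":{"type":"number"}},"required":["delta_pos","angular"]}

```bash
ls; mkdir -p pics
python3 - <<'E'
from rig import manip
import cv2,json
print(manip.get_state())
for n in("side","top"):
    im=manip.get_image(n); cv2.imwrite(f"pics/{n}0.png",im)
    c=manip.calibration(n); print(n,c)
E
```

```text
pics
{'clock': 0.0, 'qpos': array([-1.38902039e+00,  2.76578723e-01,  1.50615344e+00, -3.78139999e-06,
        1.36067862e+00, -1.20998288e-01]), 'qd': array([ 0.00016579,  0.00070981, -0.00050966, -0.00028023,  0.00067918,
       -0.00051953]), 'effort': array([-1.46032658e-04, -4.16784525e+01, -2.45802659e+01,  1.89800039e-05,
        1.09026051e-02,  3.28765111e-05]), 'position': array([ 0.17135115, -0.54835259,  0.24944086]), 'ee_rot': array([-6.21629383e-04,  8.05657827e-01, -5.92380485e-01, -6.63304792e-04]), 'contact_force': array([-0.10219925,  0.1839652 ,  0.22331015]), 'moment': array([0.02549874, 0.02830855, 0.01592355]), 'width': 0.0851739208334862}
side {'fx': 425.9263272759283, 'fy': 425.9263272759283, 'cx': 283.213154346241, 'cy': 206.04807880741075, 'k1': -0.12906590261191525, 'camera_from_world': array([[-0.97386645, -0.22632019, -0.01906065,  0.4957289 ],
       [ 0.10544367, -0.52486371,  0.84462993, -0.09641057],
       [-0.20116106,  0.82054693,  0.53501119, -0.99484549],
       [ 0.        ,  0.        ,  0.        ,  1.        ]])}
top {'fx': 453.89893788275765, 'fy': 453.89893788275765, 'cx': 277.68560254762855, 'cy': 209.8789976558393, 'k1': 0.03505271872741021, 'camera_from_world': array([[ 9.57156703e-02, -9.95408320e-01, -8.87270565e-04,
        -3.50303875e-02],
       [ 9.74977469e-01,  9.35713522e-02,  2.01651526e-01,
        -5.18501411e-01],
       [-2.00642583e-01, -2.01662798e-02,  9.79456929e-01,
        -1.01707715e+00],
       [ 0.00000000e+00,  0.00000000e+00,  0.00000000e+00,
         1.00000000e+00]])}
```

View pics/top0.png

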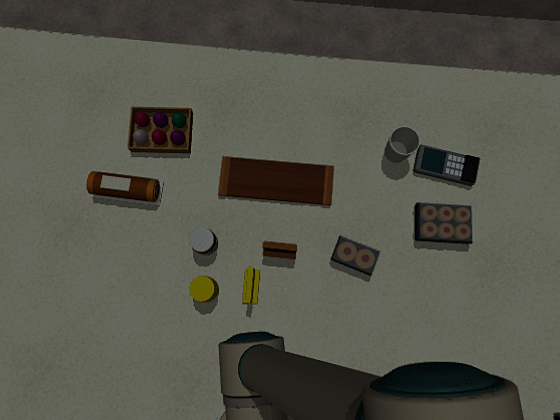

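View pics/side0.png

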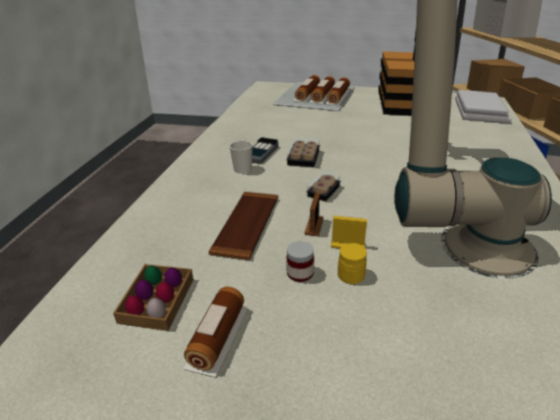

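The top view shows the roulade (123,186), the white-lid jar (203,240), a yellow jar (203,289), the wood sign (280,250), a yellow sign (252,286), the small box (355,255), the large box (444,223) and the board (276,180). The candidates to tell apart are the two jars and the two signs. I'll enlarge those to confirm.

```bash
cat > h.py <<'E'
import numpy as np, cv2
from rig import manip
from scipy.spatial.transform import Rotation as R
def cal(n):
    c=manip.calibration(n); K=np.array([[c['fx'],0,c['cx']],[0,c['fy'],c['cy']],[0,0,1.]])
    return K,np.array([c['k1'],0,0,0.]),np.array(c['camera_from_world'])
def rays(n,px):
    K,d,T=cal(n); u=cv2.undistortPointsIter(np.array(px,float).reshape(-1,1,2),K,d,None,None,(3,50,1e-10)).reshape(-1,2)
    dc=np.c_[u[:,0],-u[:,1],-np.ones(len(u))]
    Rm=T[:3,:3]; return -Rm.T@T[:3,3], dc@Rm
def onplane(n,px,z):
    o,d=rays(n,px); return o+d*((z-o[2])/d[:,2])[:,None]
def proj(n,P):
    K,d,T=cal(n); P=np.array(P,float).reshape(-1,3); c=P@T[:3,:3].T+T[:3,3]
    q=np.c_[c[:,0],-c[:,1],-c[:,2]]
    return cv2.projectPoints(q,np.zeros(3),np.zeros(3),K,d)[0].reshape(-1,2)
def grab(n,name):
    im=manip.get_image(n); cv2.imwrite(f'pics/{name}.png',im); return im
def crop(im,x0,y0,x1,y1,name,s=4):
    cv2.imwrite(f'pics/{name}.png',cv2.resize(im[y0:y1,x0:x1],None,fx=s,fy=s,interpolation=cv2.INTER_CUBIC))
E
python3 - <<'E'
from h import *
t=cv2.imread('pics/top0.png')
b=lambda im:np.clip(im.astype(float)*1.8,0,255).astype(np.uint8)
crop(b(t),80,150,280,300,'c1',4); crop(b(t),220,150,400,285,'c2',4)
s=cv2.imread('pics/side0.png'); crop(b(s),170,170,370,320,'c3',4)
E
```

```text
(no output)
```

View pics/c1.png

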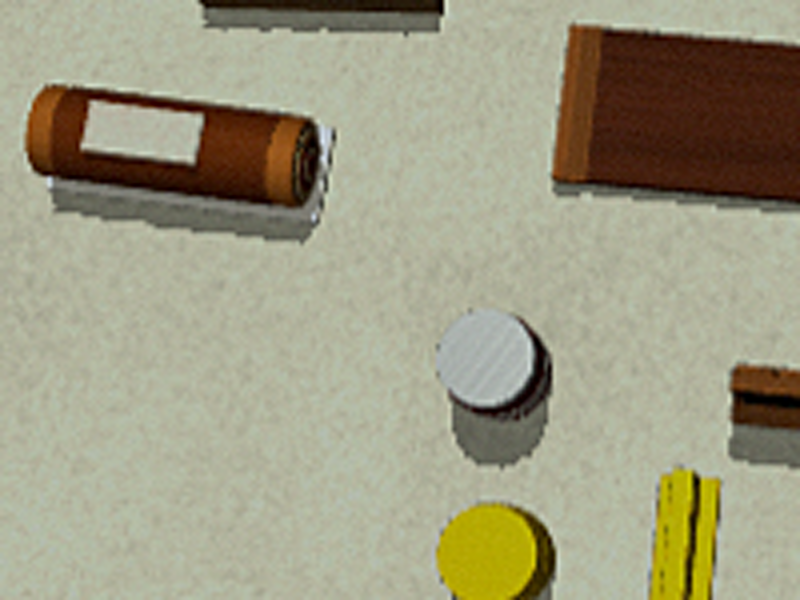

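View pics/c2.png

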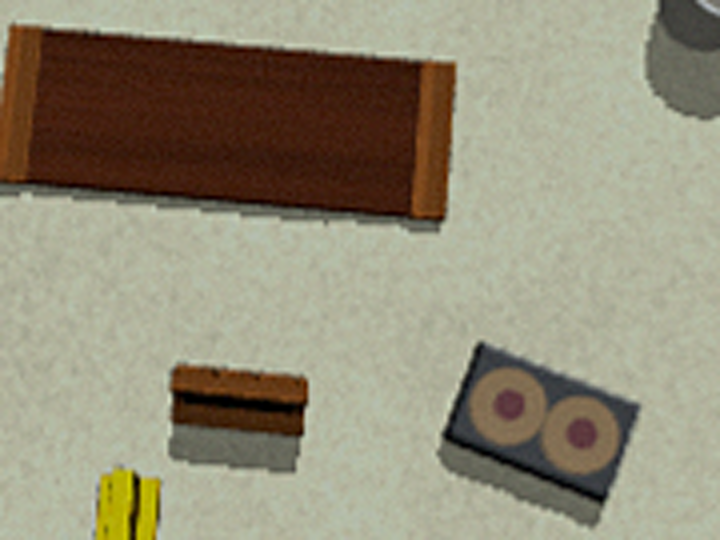

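View pics/c3.png

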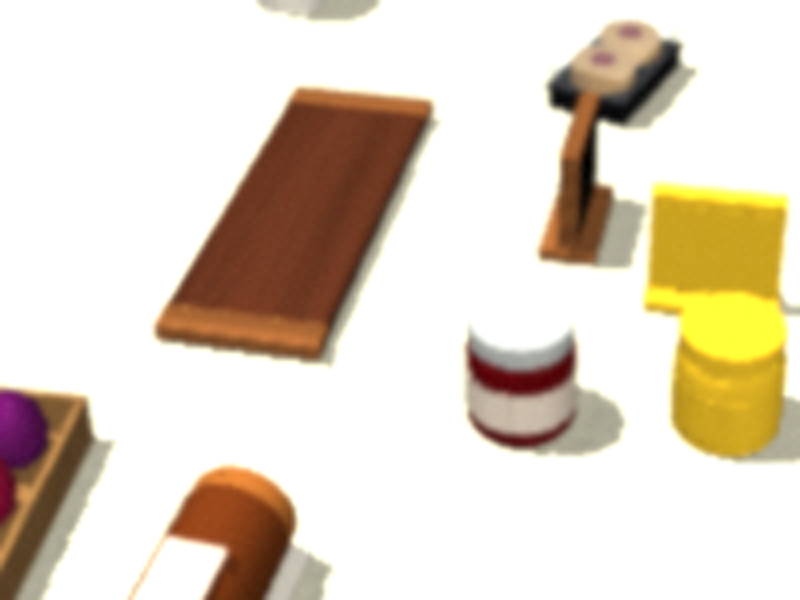

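The crops settle it. The aluminium-lid jar with the dark red jam (203,240) and the wooden blackboard sign (280,250) are the ones meant. The all-yellow jar and sign are look-alikes. Next I'll measure poses.

```bash
cat >> h.py <<'E'
def mask(im,roi,f):
    x0,y0,x1,y1=roi; m=np.zeros(im.shape[:2],np.uint8); h=cv2.cvtColor(im,cv2.COLOR_BGR2HSV).astype(int)
    mm=f(h[...,0],h[...,1],h[...,2]); m[y0:y1,x0:x1]=mm[y0:y1,x0:x1]*255
    m=cv2.morphologyEx(m,cv2.MORPH_CLOSE,np.ones((3,3)))
    cs=cv2.findContours(m,cv2.RETR_EXTERNAL,cv2.CHAIN_APPROX_NONE)[0]
    return max(cs,key=cv2.contourArea).reshape(-1,2)
def rect(n,px,z):
    P=onplane(n,px,z)[:,:2]; r=cv2.minAreaRect((P*1000).astype(np.float32)); c=np.array(r[0]);bx=cv2.boxPoints(r)
    e=[bx[1]-bx[0],bx[2]-bx[1]]; e.sort(key=np.linalg.norm); L=e[1]; a=np.degrees(np.arctan2(L[1],L[0]))%180
    return c,np.linalg.norm(e[0]),np.linalg.norm(e[1]),a
E
python3 - <<'E'
from h import *
t=cv2.imread('pics/top0.png'); h=cv2.cvtColor(t,cv2.COLOR_BGR2HSV)
for p in [(276,180),(225,178),(276,205),(120,184),(110,195),(203,240),(213,248),(205,262),(280,244),(280,253),(280,262),(355,240),(347,268),(444,208),(444,238),(300,300)]: print(p,h[p[1],p[0]])
for n in ('top','side'): print(n,rays(n,[[0,0]])[0])
warm=lambda H,S,V:(S>110)&(H<25)
B=mask(t,(200,140,350,215),warm); print('board',rect('top',B,.014))
Ro=mask(t,(75,160,170,210),warm); print('roul',rect('top',Ro,.031), len(Ro))
lid=mask(t,(180,220,225,265),lambda H,S,V:(V>150)); 
P=onplane('top',lid,.068)[:,:2]; print('lid',cv2.minEnclosingCircle((P*1000).astype(np.float32)),cv2.contourArea(lid))
S=mask(t,(255,232,305,268),warm); print('sign',rect('top',S,.010),cv2.boundingRect(S))
sm=mask(t,(325,225,385,285),lambda H,S,V:(V<95)); print('small',rect('top',sm,.04))
lg=mask(t,(405,195,480,250),lambda H,S,V:(V<95)); print('large',rect('top',lg,.045))
E
```

```text
(276, 180) [ 10 212  36]
(225, 178) [ 13 194  59]
(276, 205) [ 39  34 104]
(120, 184) [ 25  28 100]
(110, 195) [  2 255  16]
(203, 240) [90  8 97]
(213, 248) [  5 113  27]
(205, 262) [25 28 55]
(280, 244) [ 15 228  48]
(280, 253) [ 13 191  44]
(280, 262) [30 31 58]
(355, 240) [30 23 99]
(347, 268) [34 33 54]
(444, 208) [16 91 70]
(444, 238) [23 51 45]
(300, 300) [ 35  32 105]
top [ 0.30481116 -0.00686332  1.10070878]
side [0.29281546 0.87790847 0.62313364]
board (array([601.88494873,  27.45365906]), np.float32(100.60167), np.float32(279.85394), np.float32(90.319626))
roul (array([546.51519775, 394.97766113]), np.float32(56.32606), np.float32(177.59198), np.float32(87.79361)) 172Traceback (most recent call last):
  File "<stdin>", line 8, in <module>
  File "h.py", line 26, in mask
    return max(cs,key=cv2.contourArea).reshape(-1,2)
           ~~~^^^^^^^^^^^^^^^^^^^^^^^^
ValueError: max() iterable argument is empty
```

Run:
```python
from h import *
t=cv2.imread('pics/top0.png'); h=cv2.cvtColor(t,cv2.COLOR_BGR2HSV)
warm=lambda H,S,V:(S>110)&(H<25)
lid=mask(t,(180,220,225,265),lambda H,S,V:(S<18)&(V>60)); 
P=onplane('top',lid,.068)[:,:2]; print('lid',cv2.minEnclosingCircle((P*1000).astype(np.float32)),P.min(0),P.max(0))
S=mask(t,(255,232,305,268),warm); print('sign',rect('top',S,.010),cv2.boundingRect(S))
print(h[225:285:4,355].tolist()); print(h[200:250:4,430].tolist())
b=lambda im:np.clip(im.astype(float)*2,0,255).astype(np.uint8)
a=cv2.resize(b(t)[145:215,210:345],None,fx=5.9,fy=5.9,interpolation=cv2.INTER_CUBIC);cv2.imwrite('pics/e1.png',a)
crop(b(t),320,225,395,285,'e2',10);crop(b(t),405,190,485,250,'e3',9.9);crop(b(t),80,160,170,215,'e4',8.8);crop(b(t),250,230,310,270,'e5',13)
```

```text
lid ((431.9757080078125, 182.8930206298828), 28.30675506591797) [0.40405187 0.15651803] [0.46007553 0.21064408]
sign (array([431.33688354,   2.70309067]), np.float32(35.099426), np.float32(80.901886), np.float32(89.737656)) (263, 241, 34, 18)
[[37, 33, 99], [28, 33, 100], [27, 28, 100], [32, 35, 102], [30, 8, 68], [100, 21, 36], [17, 95, 75], [17, 94, 73], [14, 72, 60], [18, 75, 51], [110, 36, 42], [0, 26, 10], [26, 31, 57], [27, 32, 87], [40, 29, 104]]
[[35, 31, 106], [130, 20, 38], [15, 89, 69], [175, 113, 52], [18, 84, 70], [45, 13, 39], [16, 95, 70], [174, 93, 52], [14, 91, 67], [19, 72, 60], [165, 255, 2], [34, 34, 60], [30, 25, 52]]
```

View pics/e1.png

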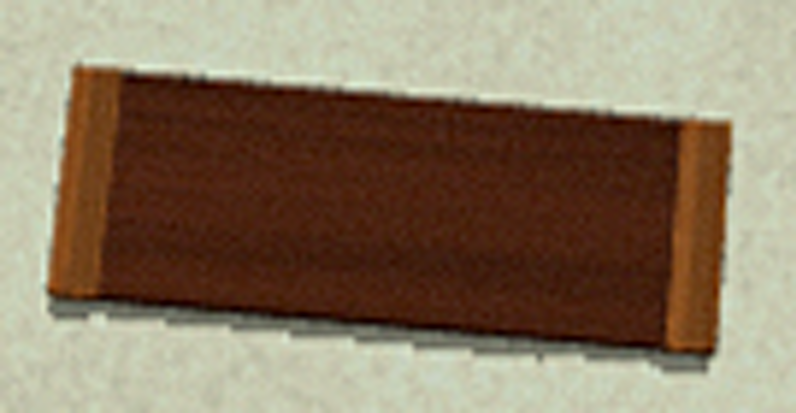

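View pics/e2.png

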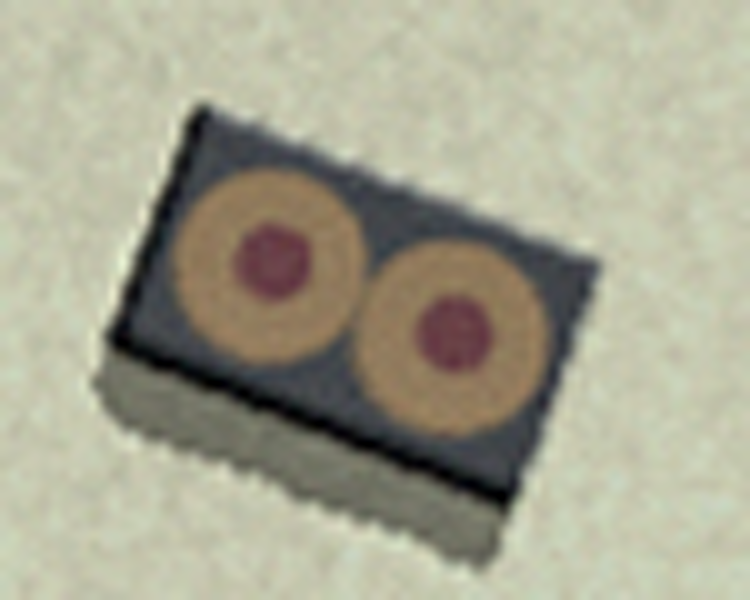

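View pics/e3.png

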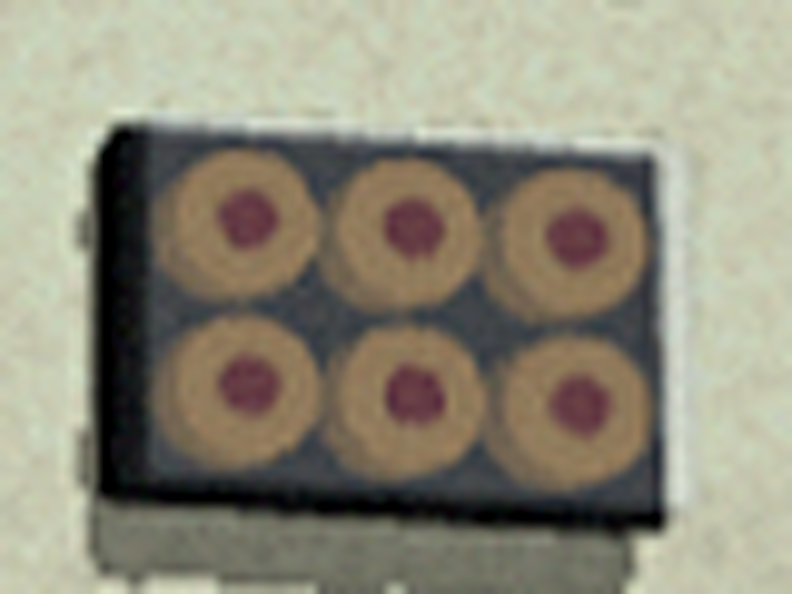

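View pics/e4.png

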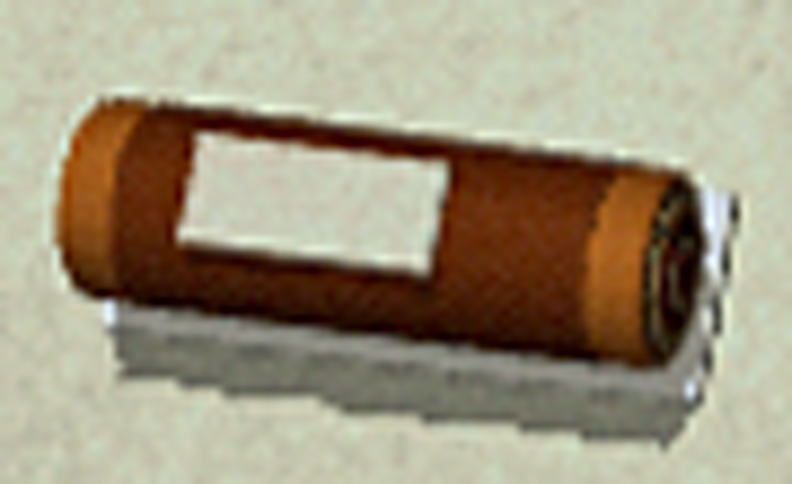

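View pics/e5.png

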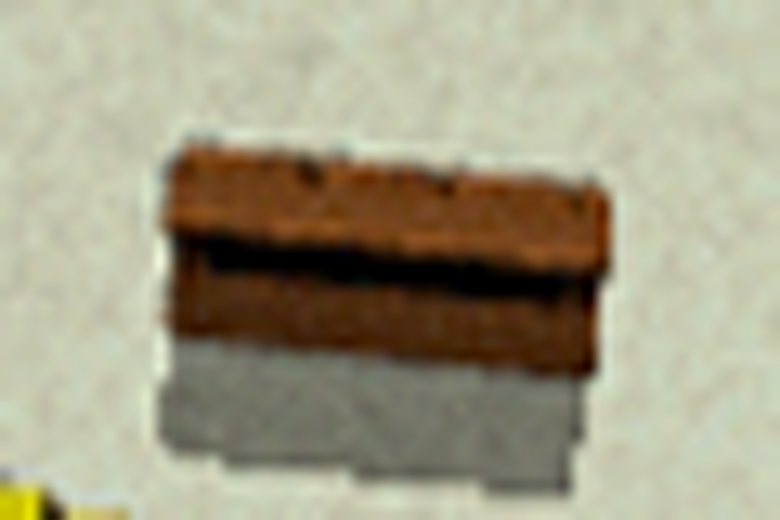

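Run:
```python
from h import *
np.set_printoptions(precision=1,suppress=True)
def up(c,s,x0,y0): return (np.array(c,float)+.5)/s-.5+[x0,y0]
def q(name,c,s,x0,y0,z):
    P=onplane('top',up(c,s,x0,y0),z)[:,:2]*1000
    e=np.roll(P,-1,0)-P; print(name,'z',z,'ctr',P.mean(0),'len',np.linalg.norm(e,axis=1),'ang',np.degrees(np.arctan2(e[:,1],e[:,0])))
q('board',[(76,66),(732,121),(713,347),(50,291)],5.9,210,145,.014)
for z in(.04,): q('small',[(212,106),(600,262),(512,490),(135,338)],10,320,225,z)
for z in (.04,.02):q('smallbisc',[(273,262),(455,334)],10,320,225,z)
q('large outer',[(148,124),(688,148),(688,510),(148,495)],9.9,405,190,.045)
q('large inner',[(148,130),(660,155),(662,520),(145,495)],9.9,405,190,.045)
for z in (.045,.02):q('largebisc',[(248,219),(580,236),(580,406),(249,384)],9.9,405,190,z)
q('signtop',[(178,150),(608,186),(605,272),(165,230)],13,250,230,.078)
q('signfoot',[(170,150),(600,186),(592,372),(172,330)],13,250,230,.010)
q('roul label',[(195,133),(448,160),(430,275),(177,245)],8.8,80,160,.059)
q('roul sil',[(105,100),(690,180),(655,365),(95,295)],8.8,80,160,.031)
```

```text
board z 0.014 ctr [603.8  26.9] len [278.8  98.3 277.   98.5] ang [-89.5 179.5  90.5   0.6]
small z 0.04 ctr [ 434.  -177.1] len [96.7 57.6 93.  58. ] ang [-106.8  162.2   73.4  -14.2]
smallbisc z 0.04 ctr [ 434.  -177.1] len [45. 45.] ang [-106.4   73.6]
smallbisc z 0.02 ctr [ 436.5 -180.3] len [45.9 45.9] ang [-106.4   73.6]
large outer z 0.045 ctr [ 530.9 -383.2] len [127.7  87.4 125.6  89.8] ang [ -87.2 -179.5   94.     1.9]
large inner z 0.045 ctr [ 529.2 -379.9] len [121.   88.  120.2  88.4] ang [ -87.4 -179.1   92.8    1.4]
largebisc z 0.045 ctr [ 532.5 -382.4] len [78.2 41.1 77.3 39.9] ang [ -87.5 -179.2   91.6    2. ]
largebisc z 0.02 ctr [ 537.9 -391.3] len [80.  42.  79.1 40.9] ang [ -87.5 -179.2   91.6    2. ]
signtop z 0.078 ctr [432.4   2.3] len [75.2 15.  76.8 14.2] ang [ -89.3 -177.    90.    -3.3]
signfoot z 0.01 ctr [431.6   3.1] len [80.2 34.6 78.  33.5] ang [ -89.3 -177.4   89.8    6.5]
roul label z 0.059 ctr [546.9 403.2] len [68.5 32.  68.2 31.2] ang [ -90.7 -179.4   88.6    1.1]
roul sil z 0.031 ctr [546.5 392.7] len [163.7  52.9 154.8  55.5] ang [-92.5 178.1  88.2   7.3]
```

Run:
```python
from h import *
s=cv2.imread('pics/side0.png')
b=lambda im:np.clip(im.astype(float)*1.3,0,255).astype(np.uint8)
crop(b(s),180,280,260,375,'s1',6);crop(b(s),230,130,350,205,'s2',6.5)
```

```text
(no output)
```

View pics/s1.png

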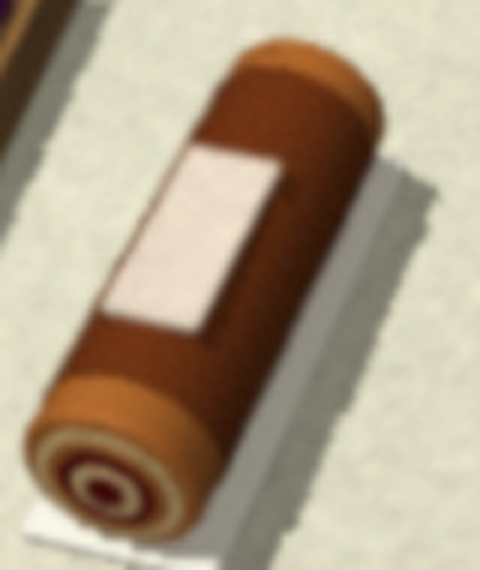

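View pics/s2.png

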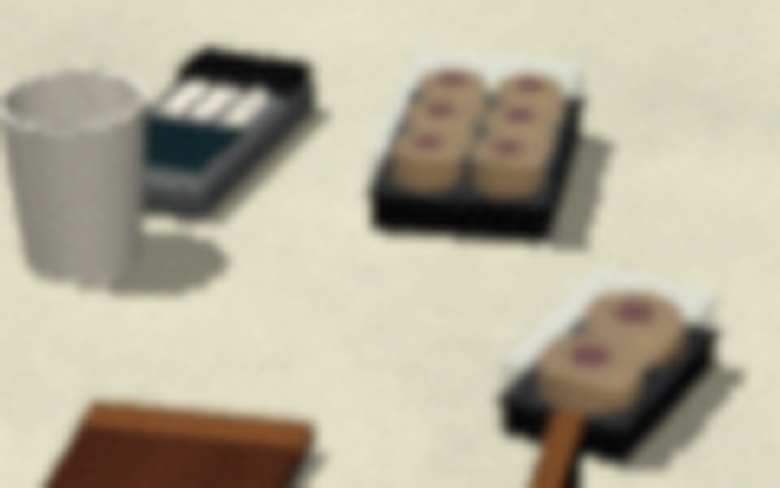

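```bash
cat >> h.py <<'E'
def tri(pt,ps):
    A=[];o1,d1=rays('top',[pt]);o2,d2=rays('side',[ps]);d1=d1[0];d2=d2[0]
    t=np.linalg.lstsq(np.c_[d1,-d2],o2-o1,rcond=None)[0]; a=o1+t[0]*d1;b=o2+t[1]*d2
    return (a+b)/2*1000,np.linalg.norm(a-b)*1000
def up(c,s,x0,y0): return (np.array(c,float)+.5)/s-.5+[x0,y0]
E
python3 - <<'E'
from h import *
np.set_printoptions(precision=1,suppress=True)
print('roll left end z31',onplane('side',[up((103,490),6,180,280)],.031)*1000)
for a,b in [((273,262),(590,356)),((455,334),(632,312))]: print('small b',tri(up(a,10,320,225),up(b,6.5,230,130)))
for a,b in [((248,219),(427,142)),((249,384),(507,148)),((580,236),(453,78)),((580,406),(530,84))]: print('large b',tri(up(a,9.9,405,190),up(b,6.5,230,130)))
s=np.array([(195,133),(448,160),(430,275),(177,245)]); S=np.array([(195,147),(282,160),(195,332),(103,310)])
# label corners side order: far-left.. 
T=up(s,8.8,80,160); U=up(S,6,180,280)
for i,j in [(0,3),(1,0),(2,1),(3,2)]: print('label',tri(T[i],U[j]))
print('tray right end @z6',onplane('top',[up((735,195),8.8,80,160),up((690,395),8.8,80,160)],.006)*1000)
E
```

```text
roll left end z31 [[547.7 473.7  31. ]]
small b (array([ 439.4, -156.3,   34.5]), np.float64(3.300133428392475))
small b (array([ 427. , -199.8,   34.2]), np.float64(2.6797717315714698))
large b (array([ 550.4, -344.6,   39.8]), np.float64(3.7171790194295204))
large b (array([ 510.4, -346.1,   39.3]), np.float64(3.6167579792123354))
large b (array([ 553.2, -422.9,   40.2]), np.float64(4.558562597337555))
large b (array([ 512.5, -423.6,   39.8]), np.float64(3.777799296589901))
label (array([560.5, 435.9,  61.8]), np.float64(3.885698953576877))
label (array([559.1, 367.9,  60.8]), np.float64(5.4517610587456256))
label (array([528.9, 367.9,  61.4]), np.float64(1.7362098849026524))
label (array([531. , 436.4,  60.3]), np.float64(1.2859951950327935))
tray right end @z6 [[573.  306.5   6. ]
 [514.5 310.5   6. ]]
```

```bash
cat > plan.py <<'E'
from h import *
import sys,math,json
# usage: plan.py x y z(mm) yawdeg(world angle of tool x, mod 180) [nrows]
x,y,z,yaw=map(float,sys.argv[1:5]); 
st=manip.get_state(); p=np.array(st['position']); q=st['ee_rot']; Rm=R.from_quat([q[1],q[2],q[3],q[0]])
M=Rm.as_matrix(); cy=math.degrees(math.atan2(M[1,0],M[0,0]))
if len(sys.argv)>6: yaw=yaw
else:
    while yaw-cy>90: yaw-=180
    while yaw-cy<-90: yaw+=180
a=math.radians(yaw); Tm=np.array([[math.cos(a),math.sin(a),0],[math.sin(a),-math.cos(a),0],[0,0,-1.]])
Tg=R.from_matrix(Tm); tgt=np.array([x,y,z])/1000
rv=(Rm.inv()*Tg).as_rotvec(); D=tgt-p
n=max(math.ceil(np.linalg.norm(D)/.0400),math.ceil(np.abs(rv).max()/.08),1)
if len(sys.argv)>5: n=max(n,int(sys.argv[5]))
print('from',np.round(p*1000,1),'yaw %.2f'%cy,'to yaw %.2f'%yaw,'n',n,'q',np.round(st['qpos'],2),'q6 end ~%.2f'%(math.atan2(y,x)-a),'t',round(st['clock'],2))
cur=p.copy(); Rc=Rm; rows=[]; ang=np.round(rv/.08/n,3)
for i in range(n):
    des=p+D*(i+1)/n
    d=np.round(Rc.inv().apply(des-cur)/.4,3); rows.append(d.tolist()); cur=cur+Rc.apply(d*.4); Rc=Rc*R.from_rotvec(ang*.08)
for i in range(0,n,5):
    print('dp',json.dumps(rows[i:i+5]),'ang',ang.tolist(),'x',len(rows[i:i+5]))
E
python3 plan.py 546.5 393.5 150 -2
```

```text
from [ 171.4 -548.4  249.5] yaw -72.65 to yaw -2.00 n 26 q [-1.39  0.28  1.51  0.    1.36 -0.12] q6 end ~0.66 t 0.1
dp [[-0.076, -0.061, 0.01], [-0.072, -0.065, 0.009], [-0.07, -0.069, 0.01], [-0.066, -0.071, 0.01], [-0.063, -0.075, 0.009]] ang [-0.001, 0.001, -0.593] x 5
dp [[-0.059, -0.077, 0.01], [-0.055, -0.081, 0.01], [-0.052, -0.082, 0.009], [-0.047, -0.085, 0.01], [-0.044, -0.088, 0.01]] ang [-0.001, 0.001, -0.593] x 5
dp [[-0.039, -0.089, 0.009], [-0.035, -0.091, 0.01], [-0.031, -0.092, 0.009], [-0.026, -0.094, 0.01], [-0.022, -0.095, 0.009]] ang [-0.001, 0.001, -0.593] x 5
dp [[-0.017, -0.096, 0.01], [-0.012, -0.097, 0.01], [-0.008, -0.097, 0.009], [-0.004, -0.098, 0.01], [0.001, -0.097, 0.009]] ang [-0.001, 0.001, -0.593] x 5
dp [[0.006, -0.097, 0.01], [0.011, -0.097, 0.009], [0.015, -0.097, 0.01], [0.019, -0.095, 0.009], [0.024, -0.095, 0.01]] ang [-0.001, 0.001, -0.593] x 5
dp [[0.029, -0.093, 0.009]] ang [-0.001, 0.001, -0.593] x 1
```

>>> {"fn": "send_rows", "kwargs": {"delta_pos": [[-0.076,-0.061,0.01],[-0.072,-0.065,0.01],[-0.07,-0.069,0.01],[-0.066,-0.071,0.01],[-0.063,-0.075,0.01]], "angular": [[0,0,-0.593],[0,0,-0.593],[0,0,-0.593],[0,0,-0.593],[0,0,-0.593]], "hand": 85, "squeeze": 30}}

```text
clock: 0.52
position: [0.2437, -0.3657, 0.2296]
ee_rot: [-0.0, 0.87, -0.492, -0.0]
contact_force: [0.6, 0.4, 0.4]
width: 0.0848
```

>>> {"fn": "send_rows", "kwargs": {"delta_pos": [[-0.059,-0.077,0.01],[-0.055,-0.081,0.01],[-0.052,-0.082,0.01],[-0.047,-0.085,0.01],[-0.044,-0.088,0.01]], "angular": [[0,0,-0.593],[0,0,-0.593],[0,0,-0.593],[0,0,-0.593],[0,0,-0.593]]}}

```text
clock: 0.93
position: [0.3158, -0.1846, 0.21]
ee_rot: [-0.0, 0.923, -0.386, 0.0]
contact_force: [1.9, -0.5, 0.2]
width: 0.0849
```

>>> {"fn": "send_rows", "kwargs": {"delta_pos": [[-0.039,-0.089,0.01],[-0.035,-0.091,0.01],[-0.031,-0.092,0.01],[-0.026,-0.094,0.01],[-0.022,-0.095,0.01]], "angular": [[0,0,-0.593],[0,0,-0.593],[0,0,-0.593],[0,0,-0.593],[0,0,-0.593]]}}

```text
clock: 1.35
position: [0.3877, -0.0035, 0.1901]
ee_rot: [0.0, 0.962, -0.273, 0.0]
contact_force: [1.5, -0.9, -0.4]
width: 0.0851
```

>>> {"fn": "send_rows", "kwargs": {"delta_pos": [[-0.017,-0.096,0.01],[-0.012,-0.097,0.01],[-0.008,-0.097,0.01],[-0.004,-0.098,0.01],[0.001,-0.097,0.01]], "angular": [[0,0,-0.593],[0,0,-0.593],[0,0,-0.593],[0,0,-0.593],[0,0,-0.593]]}}

```text
clock: 1.77
position: [0.4599, 0.1778, 0.1698]
ee_rot: [0.0, 0.988, -0.157, -0.0]
contact_force: [0.5, -0.4, 0.8]
width: 0.0851
```

>>> {"fn": "send_rows", "kwargs": {"delta_pos": [[0.006,-0.097,0.01],[0.011,-0.097,0.01],[0.015,-0.097,0.01],[0.019,-0.095,0.01],[0.024,-0.095,0.01]], "angular": [[0,0,-0.593],[0,0,-0.593],[0,0,-0.593],[0,0,-0.593],[0,0,-0.593]]}}

```text
clock: 2.18
position: [0.5321, 0.3588, 0.1494]
ee_rot: [0.0, 0.999, -0.04, -0.0]
contact_force: [0.3, -0.9, 1.5]
width: 0.0853
```

>>> {"fn": "send_rows", "kwargs": {"delta_pos": [[0.029,-0.093,0.01],[0,0,0],[0,0,0]], "angular": [[0,0,-0.593],[0,0,0],[0,0,0]]}}

```text
clock: 2.43
position: [0.5464, 0.3946, 0.1444]
ee_rot: [0.001, 1.0, -0.016, -0.001]
contact_force: [-0.4, 0.0, -0.1]
width: 0.085
```

```bash
python3 plan.py 546.5 393.5 31 -2 5
python3 - <<'E'
from h import *
t=grab('top','t1'); s=grab('side','sd1')
b=lambda im:np.clip(im.astype(float)*2,0,255).astype(np.uint8)
crop(b(s),150,230,310,380,'k1',4)
E
```

```text
from [546.4 394.6 144.4] yaw -1.86 to yaw -2.00 n 5 q [ 0.52  0.49  1.43 -0.    1.22  0.55] q6 end ~0.66 t 2.43
dp [[0.0, 0.0, 0.057], [0.0, 0.001, 0.056], [0.0, 0.0, 0.057], [0.0, 0.001, 0.057], [0.001, 0.0, 0.057]] ang [0.003, 0.005, 0.006] x 5
```

View pics/k1.png

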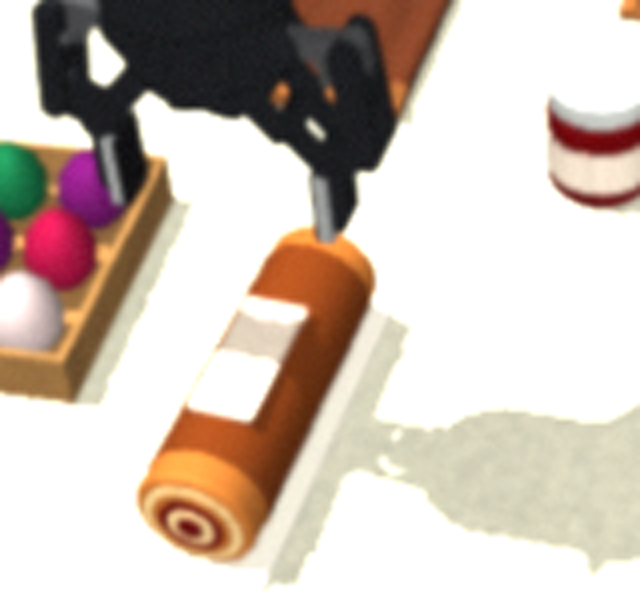

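The gripper is aligned over the roulade, with the egg tray clear of its far finger. I'll descend and grip.

>>> {"fn": "send_rows", "kwargs": {"delta_pos": [[0,0,0.057],[0,0.001,0.057],[0,0,0.057],[0,0.001,0.057],[0.001,0,0.056]], "angular": [[0,0,0],[0,0,0],[0,0,0],[0,0,0],[0,0,0]]}}

```text
clock: 2.95
position: [0.5465, 0.3902, 0.0326]
ee_rot: [0.0, 1.0, -0.018, 0.0]
contact_force: [0.2, 0.1, 0.9]
width: 0.085
```

>>> {"fn": "send_rows", "kwargs": {"delta_pos": [[0,0,0],[0,0,0],[0,0,0],[0,0,0],[0,0,0]], "angular": [[0,0,0],[0,0,0],[0,0,0],[0,0,0],[0,0,0]], "hand": 45, "squeeze": 30}}

```text
clock: 3.37
position: [0.5478, 0.3924, 0.0342]
ee_rot: [-0.001, 1.0, -0.017, 0.001]
contact_force: [0.4, -0.2, -2.7]
width: 0.0547
```

>>> {"fn": "send_rows", "kwargs": {"delta_pos": [[0,0,0],[0,0,0],[0,0,0]], "angular": [[0,0,0],[0,0,0],[0,0,0]]}}

```text
clock: 3.62
position: [0.5478, 0.3924, 0.034]
ee_rot: [-0.0, 1.0, -0.017, 0.001]
contact_force: [-0.1, -1.5, 4.6]
width: 0.055
```

```bash
python3 - <<'E'
from h import *
t=grab('top','t2'); s=grab('side','sd2')
b=lambda im:np.clip(im.astype(float)*2,0,255).astype(np.uint8)
crop(b(s),150,230,310,380,'k2',4)
E
python3 plan.py 546.5 394 120 -2 3
```

```text
from [547.8 392.4  34. ] yaw -1.97 to yaw -2.00 n 3 q [ 0.52  0.59  1.56 -0.    0.99  0.55] q6 end ~0.66 t 3.72
dp [[-0.001, -0.001, -0.072], [-0.001, -0.002, -0.071], [-0.001, -0.001, -0.072]] ang [-0.002, -0.008, 0.002] x 3
```

View pics/k2.png

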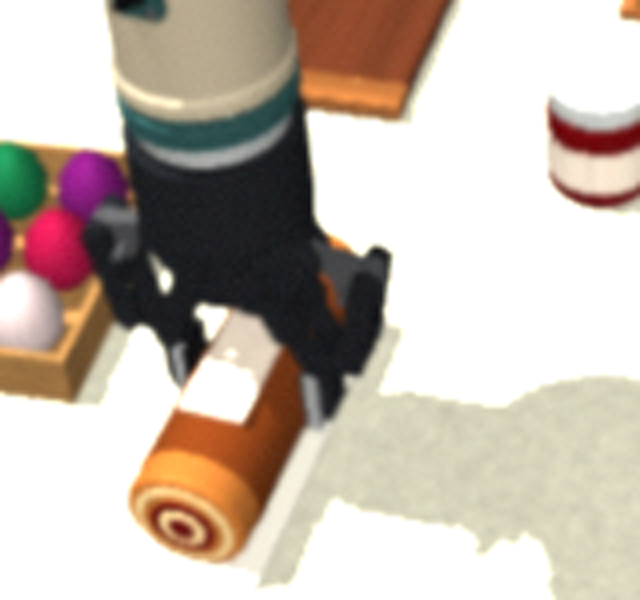

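>>> {"fn": "send_rows", "kwargs": {"delta_pos": [[0,0,-0.04],[0,0,-0.08],[0,0,-0.1]], "angular": [[0,0,0],[0,0,0],[0,0,0]]}}

```text
clock: 3.97
position: [0.5445, 0.3911, 0.1175]
ee_rot: [0.002, 1.0, -0.017, -0.004]
contact_force: [0.1, 1.1, -3.7]
width: 0.0548
```

```bash
python3 plan.py 603.5 -9 120 0.4 12
```

```text
from [544.5 391.1 117.5] yaw -1.98 to yaw 0.40 n 12 q [0.52 0.51 1.47 0.   1.17 0.55] q6 end ~-0.02 t 3.97
dp [[0.015, 0.083, -0.0], [0.015, 0.083, -0.001], [0.015, 0.083, 0.0], [0.014, 0.083, -0.0], [0.014, 0.083, -0.001]] ang [0.004, 0.008, -0.043] x 5
dp [[0.014, 0.083, 0.0], [0.013, 0.083, -0.0], [0.013, 0.083, -0.001], [0.013, 0.084, -0.0], [0.013, 0.083, -0.0]] ang [0.004, 0.008, -0.043] x 5
dp [[0.012, 0.083, -0.001], [0.012, 0.084, -0.0]] ang [0.004, 0.008, -0.043] x 2
```

>>> {"fn": "send_rows", "kwargs": {"delta_pos": [[0.005,0.04,0],[0.015,0.08,0],[0.015,0.083,0],[0.014,0.083,0],[0.014,0.083,0]], "angular": [[0,0,-0.043],[0,0,-0.043],[0,0,-0.043],[0,0,-0.043],[0,0,-0.043]]}}

```text
clock: 4.38
position: [0.5677, 0.243, 0.12]
ee_rot: [0.0, 1.0, -0.008, -0.001]
contact_force: [0.5, -0.2, -2.8]
width: 0.055
```

>>> {"fn": "send_rows", "kwargs": {"delta_pos": [[0.014,0.083,0],[0.013,0.083,0],[0.013,0.083,0],[0.013,0.083,0],[0.013,0.083,0]], "angular": [[0,0,-0.043],[0,0,-0.043],[0,0,-0.043],[0,0,-0.043],[0,0,-0.043]]}}

```text
clock: 4.8
position: [0.5925, 0.0764, 0.12]
ee_rot: [-0.0, 1.0, 0.0, -0.0]
contact_force: [0.9, 0.7, -3.7]
width: 0.0549
```

>>> {"fn": "send_rows", "kwargs": {"delta_pos": [[0.012,0.083,0],[0.012,0.083,0],[0.007,0.04,0],[0,0,0],[0,0,0]], "angular": [[0,0,-0.043],[0,0,-0.043],[0,0,0],[0,0,0],[0,0,0]]}}

```text
clock: 5.22
position: [0.6053, -0.0053, 0.12]
ee_rot: [-0.0, 1.0, 0.002, -0.001]
contact_force: [0.1, 0.8, -2.5]
width: 0.0547
```

```bash
python3 - <<'E'
from h import *
t=grab('top','t3'); s=grab('side','sd3')
b=lambda im:np.clip(im.astype(float)*2,0,255).astype(np.uint8)
crop(b(s),170,100,370,250,'k3',4)
E
python3 plan.py 603.5 -9 60 0.4 3
```

```text
from [604.9  -3.6 120.1] yaw 0.40 to yaw 0.40 n 3 q [-0.12  0.42  1.63  0.    1.1  -0.13] q6 end ~-0.02 t 5.32
dp [[-0.001, 0.005, 0.05], [-0.001, 0.004, 0.05], [-0.002, 0.004, 0.05]] ang [-0.004, 0.006, -0.0] x 3
```

View pics/k3.png

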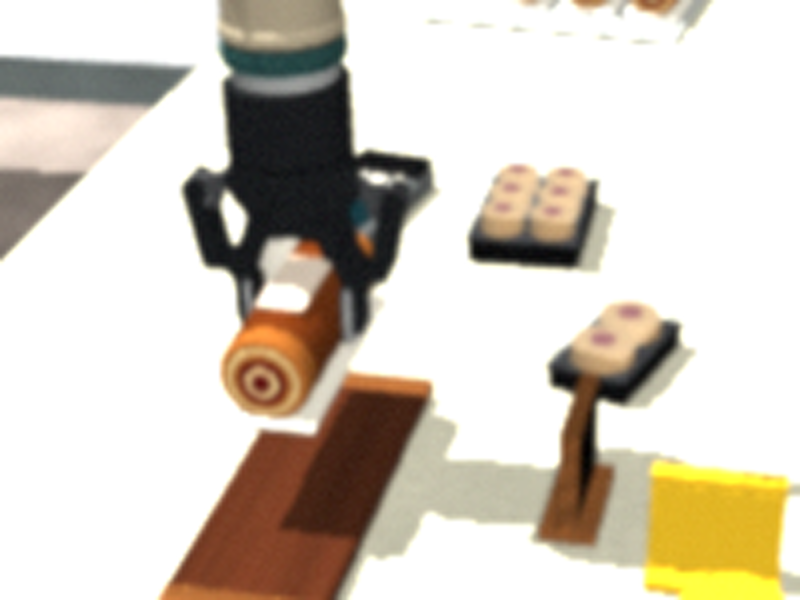

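View pics/t3.png

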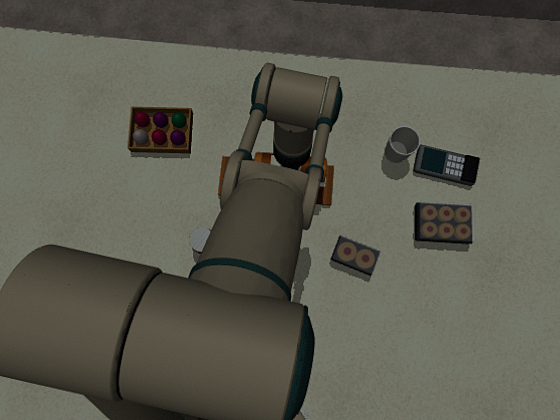

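Run:
```python
from h import *
np.set_printoptions(precision=1,suppress=True)
print('end', onplane('side',[up((261,383),4,170,100)],.117)*1000)
# board corners in c3 (4x, x0=170,y0=170): near-left end corners etc.
print('board side', onplane('side',up([(297,90),(432,102),(323,348),(160,328)],4,170,170),.014)*1000)
```

```text
end [[604.   78.6 117. ]]
board side [[ 647.8 -106.1   14. ]
 [ 550.  -108.7   14. ]
 [ 546.3  166.5   14. ]
 [ 644.1  168.8   14. ]]
```

Run:
```python
from h import *
np.set_printoptions(precision=1,suppress=True)
s=cv2.imread('pics/side0.png');t=cv2.imread('pics/top0.png')
warm=lambda H,S,V:(S>110)&(H<25)
for n,im,roi in(('side',s,(205,185,285,265)),('top',t,(200,140,350,215))):
    c=mask(im,roi,warm); a=cv2.approxPolyDP(cv2.convexHull(c.reshape(-1,1,2)),4,True).reshape(-1,2); print(n,a.tolist())
    for z in (.014,0): print(z,(onplane(n,a,z)*1000)[:,:2].tolist())
b=lambda im:np.clip(im.astype(float)*1.5,0,255).astype(np.uint8)
crop(b(s),205,185,285,260,'m1',8);
```

```text
side [[276, 195], [248, 259], [209, 252], [245, 192]]
0.014 [[554.6207297113779, -108.45005067133762], [549.1189081849589, 175.69988996107722], [644.9697778047673, 170.4032281364718], [644.886922512219, -107.42784779443105]]
0 [[560.6379213363608, -131.11998448750052], [555.0096489020599, 159.56070560580127], [653.06350337452, 154.1423081535953], [652.9787437804754, -130.07428784926344]]
top [[333, 166], [330, 204], [218, 194], [223, 156]]
0.014 [[651.6996520500412, -110.99508530825591], [554.3016420370939, -110.63969593844931], [553.1043290371658, 165.53244259339021], [651.4194525046877, 164.961561105688]]
0 [[656.1685943511173, -112.33660816285071], [557.5158119807048, -111.97664033443584], [556.3030740736833, 167.75340626231917], [655.8847850128734, 167.1751701447835]]
```

View pics/m1.png

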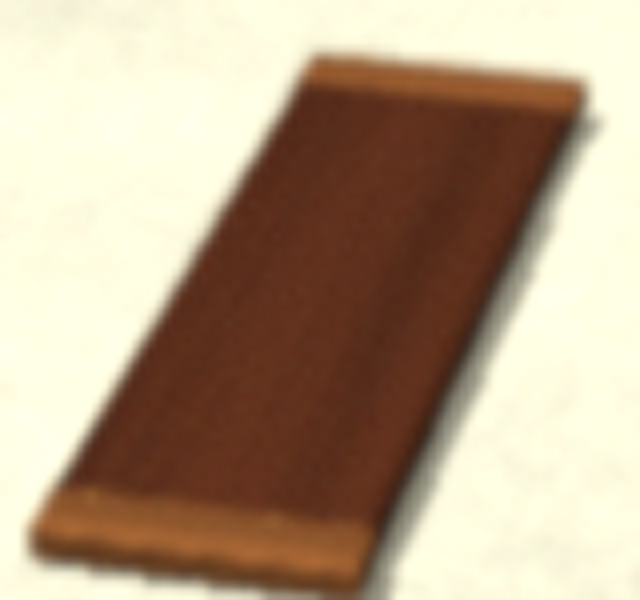

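Run:
```python
from h import *
np.set_printoptions(precision=1,suppress=True)
print('end sd2', onplane('side',[up((180,527),4,150,230)],.031)*1000, 'end sd1',onplane('side',[up((190,527),4,150,230)],.031)*1000)
print('exp px', (proj('side',[[.5505,.4735,.031]])-[150,230])*4)
t=cv2.imread('pics/t2.png'); b=lambda im:np.clip(im.astype(float)*2,0,255).astype(np.uint8)
crop(b(t),80,155,180,225,'k4',8)
```

```text
end sd2 [[551.1 474.8  31. ]] end sd1 [[547.  473.8  31. ]]
exp px [[181.1 523.3]]
```

View pics/k4.png

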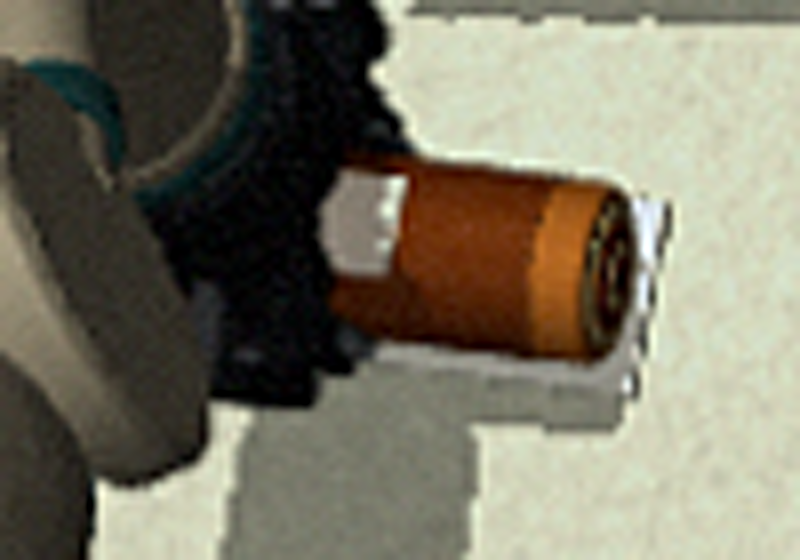

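Run:
```python
from h import *
np.set_printoptions(precision=1,suppress=True)
f=lambda c,z:(onplane('top',up(c,8,80,155),z)*1000)[:,:2]
a=f([(668,203),(632,395)],.006); print('tray',a,a.mean(0))
a=f([(540,178),(520,352)],.031); print('sil mid',a,a.mean(0))
# side board edges: left/right long edges at several rows, top surface
g=lambda c,z:(onplane('side',up(c,8,205,185),z)*1000)[:,:2]
a=g([(313,55),(585,82),(367,572),(33,537)],.014); print(a,a.mean(0))
```

```text
tray [[577.6 307.2]
 [515.9 309.2]] [546.7 308.2]
sil mid [[575.4 339.8]
 [521.  337.4]] [548.2 338.6]
[[ 649.5 -109.7]
 [ 550.2 -110.4]
 [ 546.8  164.5]
 [ 646.1  169.5]] [598.2  28.5]
```

>>> {"fn": "send_rows", "kwargs": {"delta_pos": [[-0.002,0.003,0.04],[-0.003,0.003,0.05],[-0.003,0.004,0.04],[-0.003,0.003,0.02],[0,0,0]], "angular": [[0,0,0],[0,0,0],[0,0,0],[0,0,0],[0,0,0]]}}

```text
clock: 5.73
position: [0.599, -0.0085, 0.0586]
ee_rot: [-0.0, 1.0, 0.004, -0.003]
contact_force: [-0.3, -1.0, -3.1]
width: 0.055
```

```bash
python3 plan.py 600.7 -9 49 0.4 4
```

```text
from [599.   -8.5  58.6] yaw 0.47 to yaw 0.40 n 4 q [-0.13  0.48  1.71  0.    0.96 -0.14] q6 end ~-0.02 t 5.73
dp [[0.001, 0.0, 0.006], [0.001, 0.001, 0.006], [0.001, 0.0, 0.006], [0.001, 0.0, 0.006]] ang [-0.003, 0.016, 0.004] x 4
```

>>> {"fn": "send_rows", "kwargs": {"delta_pos": [[0.002,0,0.007],[0.001,0.001,0.007],[0.001,0,0.007],[0,0,0.003],[0,0,0]], "angular": [[0,0,0],[0,0,0],[0,0,0],[0,0,0],[0,0,0]]}}

```text
clock: 6.15
position: [0.603, -0.0102, 0.0512]
ee_rot: [0.0, 1.0, 0.003, 0.0]
contact_force: [-0.0, -0.4, -2.6]
width: 0.0548
```

```bash
python3 plan.py 600.7 -9 47 0.4 1
python3 - <<'E'
from h import *
s=grab('side','sd4')
b=lambda im:np.clip(im.astype(float)*1.6,0,255).astype(np.uint8)
crop(b(s),200,150,300,270,'k5',5)
E
```

```text
from [603.  -10.2  51.2] yaw 0.38 to yaw 0.40 n 1 q [-0.13  0.49  1.71 -0.    0.94 -0.14] q6 end ~-0.02 t 6.15
dp [[-0.006, -0.003, 0.011]] ang [0.001, -0.004, -0.003] x 1
```

View pics/k5.png

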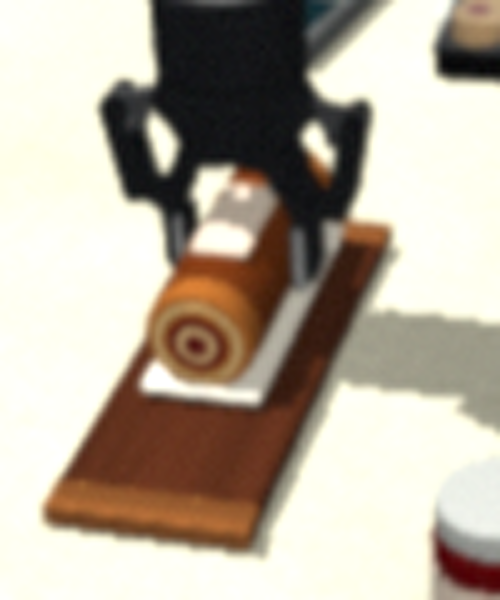

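>>> {"fn": "send_rows", "kwargs": {"delta_pos": [[-0.004,-0.002,0.003],[-0.004,-0.001,0.003],[-0.002,0,0.001],[0,0,0]], "angular": [[0,0,0],[0,0,0],[0,0,0],[0,0,0]]}}

```text
clock: 6.53
position: [0.5982, -0.009, 0.0481]
ee_rot: [-0.0, 1.0, 0.003, -0.0]
contact_force: [-0.4, 0.5, -3.6]
width: 0.0549
```

```bash
python3 plan.py 599 -9 46 0.4 1
python3 - <<'E'
from h import *
np.set_printoptions(precision=1,suppress=True)
s=grab('side','sd5')
b=lambda im:np.clip(im.astype(float)*1.6,0,255).astype(np.uint8)
crop(b(s),200,150,300,270,'k6',5)
E
```

```text
from [598.2  -9.   48.1] yaw 0.38 to yaw 0.40 n 1 q [-0.13  0.48  1.73 -0.    0.93 -0.14] q6 end ~-0.02 t 6.53
dp [[0.002, 0.0, 0.005]] ang [-0.0, 0.01, -0.004] x 1
```

View pics/k6.png

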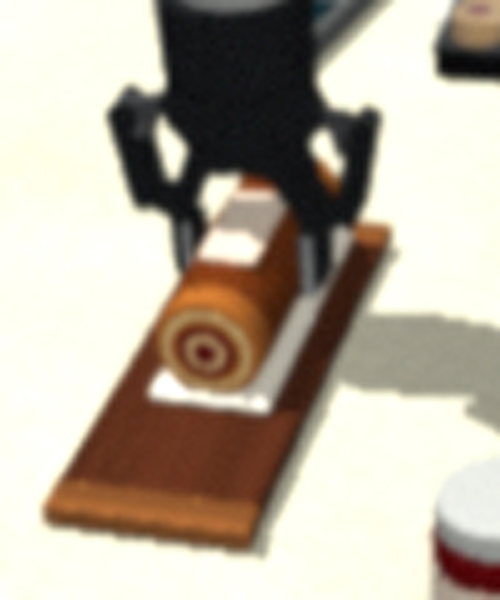

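Run:
```python
from h import *
np.set_printoptions(precision=1,suppress=True)
for z in (.015,.021): print(onplane('side',up([(150,393),(270,408)],5,200,150),z)*1000)
print(onplane('side',[up((204,352),5,200,150)],.046)*1000)
a=onplane('side',up([(48,507),(255,535),(350,230),(388,236)],5,200,150),.014)*1000; print(a)
```

```text
[[628.8  71.5  15. ]
 [566.6  71.6  15. ]]
[[625.4  79.5  21. ]
 [563.9  79.6  21. ]]
[[597.2  74.6  46. ]]
[[ 645.9  166.8   14. ]
 [ 545.8  166.3   14. ]
 [ 571.3 -101.8   14. ]
 [ 549.   -99.7   14. ]]
```

>>> {"fn": "send_rows", "kwargs": {"delta_pos": [[0,0,0.004],[0,0,0.002],[0,0,0]], "angular": [[0,0,0],[0,0,0],[0,0,0]]}}

```text
clock: 6.83
position: [0.5988, -0.0091, 0.0479]
ee_rot: [0.0, 1.0, 0.003, 0.0]
contact_force: [-3.5, 0.0, 8.8]
width: 0.055
```

>>> {"fn": "send_rows", "kwargs": {"delta_pos": [[0,0,0],[0,0,0],[0,0,0],[0,0,0]], "angular": [[0,0,0],[0,0,0],[0,0,0],[0,0,0]], "hand": 85}}

```text
clock: 7.17
position: [0.599, -0.0091, 0.0459]
ee_rot: [0.0, 1.0, 0.003, 0.0]
contact_force: [-0.4, 0.9, 0.7]
width: 0.0848
```

>>> {"fn": "send_rows", "kwargs": {"delta_pos": [[0,0,-0.05],[0,0,-0.09],[0,0,-0.1],[0,0,-0.02],[0,0,0]], "angular": [[0,0,0],[0,0,0],[0,0,0],[0,0,0],[0,0,0]]}}

```text
clock: 7.58
position: [0.6014, -0.0094, 0.1536]
ee_rot: [0.001, 1.0, 0.003, 0.004]
contact_force: [0.6, -0.4, 0.6]
width: 0.0848
```

```bash
python3 plan.py 431 183 140 0.4
python3 - <<'E'
from h import *
np.set_printoptions(precision=1,suppress=True)
s=grab('side','sd6')
b=lambda im:np.clip(im.astype(float)*1.6,0,255).astype(np.uint8)
crop(b(s),200,150,360,270,'k7',5)
E
```

```text
from [601.4  -9.4 153.6] yaw 0.39 to yaw 0.40 n 7 q [-0.13  0.38  1.6  -0.    1.15 -0.14] q6 end ~0.39 t 7.58
dp [[-0.06, -0.069, 0.004], [-0.061, -0.069, 0.005], [-0.06, -0.069, 0.004], [-0.061, -0.069, 0.005], [-0.06, -0.07, 0.004]] ang [0.002, -0.015, -0.0] x 5
dp [[-0.06, -0.069, 0.005], [-0.061, -0.069, 0.005]] ang [0.002, -0.015, -0.0] x 2
```

View pics/k7.png

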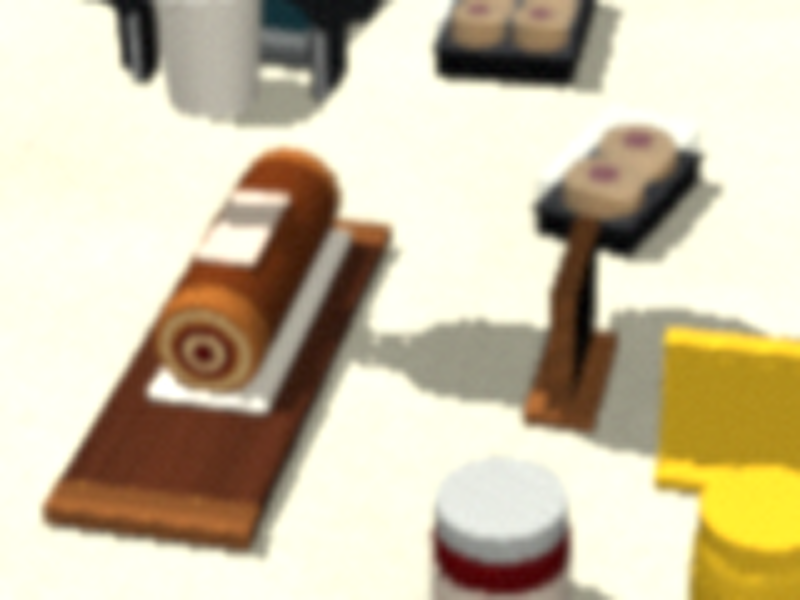

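Run:
```python
from h import *
np.set_printoptions(precision=1,suppress=True)
print(onplane('side',[up((502,502),5,200,150)],.068)*1000)
t=cv2.imread('pics/top0.png')
y=mask(t,(180,270,225,310),lambda H,S,V:(S>150)&(H>20)&(H<40));print('yellow',(onplane('top',y,.05)[:,:2]*1000).min(0),(onplane('top',y,.05)[:,:2]*1000).max(0))
```

```text
[[428.1 187.2  68. ]]
yellow [293.3 132. ] [350.2 198.8]
```

>>> {"fn": "send_rows", "kwargs": {"delta_pos": [[-0.04,-0.046,0],[-0.06,-0.069,0],[-0.061,-0.069,0],[-0.061,-0.069,0.005],[-0.061,-0.07,0.01]], "angular": [[0,0,0],[0,0,0],[0,0,0],[0,0,0],[0,0,0]]}}

```text
clock: 8.05
position: [0.4822, 0.1201, 0.1417]
ee_rot: [0.0, 1.0, 0.003, -0.002]
contact_force: [0.5, 1.5, 0.5]
width: 0.085
```

>>> {"fn": "send_rows", "kwargs": {"delta_pos": [[-0.06,-0.07,0.01],[-0.06,-0.069,0.01],[-0.02,-0.022,0],[0,0,0],[0,0,0]], "angular": [[0,0,0],[0,0,0],[0,0,0],[0,0,0],[0,0,0]]}}

```text
clock: 8.47
position: [0.4276, 0.1834, 0.1347]
ee_rot: [0.001, 1.0, 0.004, -0.001]
contact_force: [0.4, 0.2, 1.0]
width: 0.0852
```

```bash
python3 plan.py 431 183 42 0.4 5
```

```text
from [427.6 183.4 134.7] yaw 0.50 to yaw 0.40 n 5 q [ 0.26  0.21  1.91 -0.    1.02  0.25] q6 end ~0.39 t 8.47
dp [[0.002, 0.0, 0.046], [0.002, 0.0, 0.047], [0.001, 0.0, 0.046], [0.002, 0.001, 0.046], [0.002, -0.0, 0.047]] ang [0.003, 0.004, 0.004] x 5
```

>>> {"fn": "send_rows", "kwargs": {"delta_pos": [[0.001,0,0.047],[0.001,-0.001,0.047],[0.001,-0.001,0.048],[0.001,-0.001,0.048],[0.001,0,0.048]], "angular": [[0,0,0],[0,0,0],[0,0,0],[0,0,0],[0,0,0]]}}

```text
clock: 8.88
position: [0.4319, 0.1834, 0.0394]
ee_rot: [0.0, 1.0, 0.003, 0.0]
contact_force: [1.0, -0.2, -0.1]
width: 0.0852
```

>>> {"fn": "send_rows", "kwargs": {"delta_pos": [[0,0,0],[0,0,0],[0,0,0],[0,0,0],[0,0,0]], "angular": [[0,0,0],[0,0,0],[0,0,0],[0,0,0],[0,0,0]], "hand": 50, "squeeze": 30}}

```text
clock: 9.3
position: [0.4312, 0.1846, 0.0415]
ee_rot: [-0.0, 1.0, 0.003, 0.001]
contact_force: [-0.5, -0.6, -2.1]
width: 0.059
```

```bash
python3 plan.py 430 185 38 0.4 5
python3 - <<'E'
from h import *
np.set_printoptions(precision=1,suppress=True)
s=grab('side','sd7')
b=lambda im:np.clip(im.astype(float)*1.6,0,255).astype(np.uint8)
crop(b(s),200,170,360,290,'k8',5)
E
```

```text
from [431.2 184.6  41.5] yaw 0.36 to yaw 0.40 n 5 q [ 0.26  0.34  2.02 -0.    0.77  0.25] q6 end ~0.40 t 9.3
dp [[-0.001, -0.0, 0.002], [-0.0, -0.0, 0.001], [-0.001, -0.001, 0.002], [-0.0, 0.0, 0.002], [-0.001, -0.0, 0.002]] ang [-0.001, -0.005, -0.002] x 5
```

View pics/k8.png

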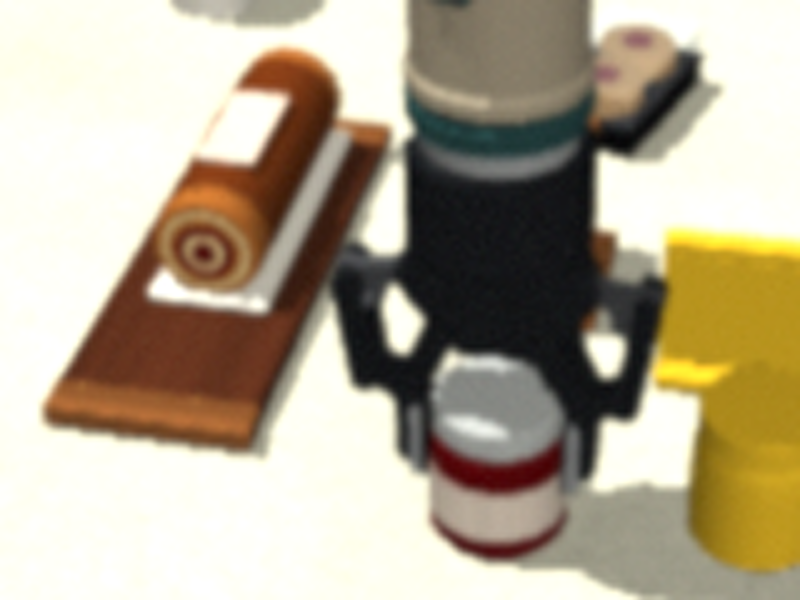

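>>> {"fn": "send_rows", "kwargs": {"delta_pos": [[0,0,-0.04],[0,0,-0.08],[0,0,-0.08],[0,0,-0.03],[0,0,0]], "angular": [[0,0,0],[0,0,0],[0,0,0],[0,0,0],[0,0,0]]}}

```text
clock: 9.77
position: [0.4329, 0.1854, 0.1364]
ee_rot: [-0.001, 1.0, 0.004, 0.004]
contact_force: [0.6, 0.4, -1.5]
width: 0.0586
```

```bash
python3 plan.py 598.5 116 125 0.4 6
```

```text
from [432.9 185.4 136.4] yaw 0.40 to yaw 0.40 n 6 q [ 0.26  0.21  1.9  -0.    1.02  0.25] q6 end ~0.18 t 9.77
dp [[0.069, 0.029, 0.005], [0.069, 0.03, 0.006], [0.068, 0.029, 0.005], [0.069, 0.03, 0.005], [0.069, 0.029, 0.005]] ang [-0.004, -0.018, 0.0] x 5
dp [[0.069, 0.029, 0.005]] ang [-0.004, -0.018, 0.0] x 1
```

>>> {"fn": "send_rows", "kwargs": {"delta_pos": [[0.04,0.017,0.003],[0.068,0.029,0.005],[0.08,0.034,0.005],[0.08,0.034,0.005],[0.08,0.034,0.005]], "angular": [[0,0,0],[0,0,0],[0,0,0],[0,0,0],[0,0,0]]}}

```text
clock: 10.18
position: [0.5708, 0.1251, 0.1215]
ee_rot: [0.0, 1.0, 0.003, -0.001]
contact_force: [0.3, 0.7, -0.5]
width: 0.0584
```

>>> {"fn": "send_rows", "kwargs": {"delta_pos": [[0.05,0.022,0.003],[0.016,0.007,0.003],[0,0,0],[0,0,0]], "angular": [[0,0,0],[0,0,0],[0,0,0],[0,0,0]]}}

```text
clock: 10.52
position: [0.5948, 0.1147, 0.1192]
ee_rot: [0.0, 1.0, 0.003, -0.002]
contact_force: [-1.0, 0.3, -2.4]
width: 0.0588
```

```bash
python3 plan.py 598.5 116 65 0.4 3
python3 - <<'E'
from h import *
np.set_printoptions(precision=1,suppress=True)
s=grab('side','sd8')
b=lambda im:np.clip(im.astype(float)*1.6,0,255).astype(np.uint8)
crop(b(s),180,150,340,270,'k9',5)
E
```

```text
from [594.8 114.7 119.2] yaw 0.35 to yaw 0.40 n 3 q [0.08 0.42 1.63 0.   1.1  0.07] q6 end ~0.18 t 10.52
dp [[0.003, -0.001, 0.045], [0.003, -0.001, 0.045], [0.004, -0.001, 0.045]] ang [0.0, 0.019, -0.004] x 3
```

View pics/k9.png

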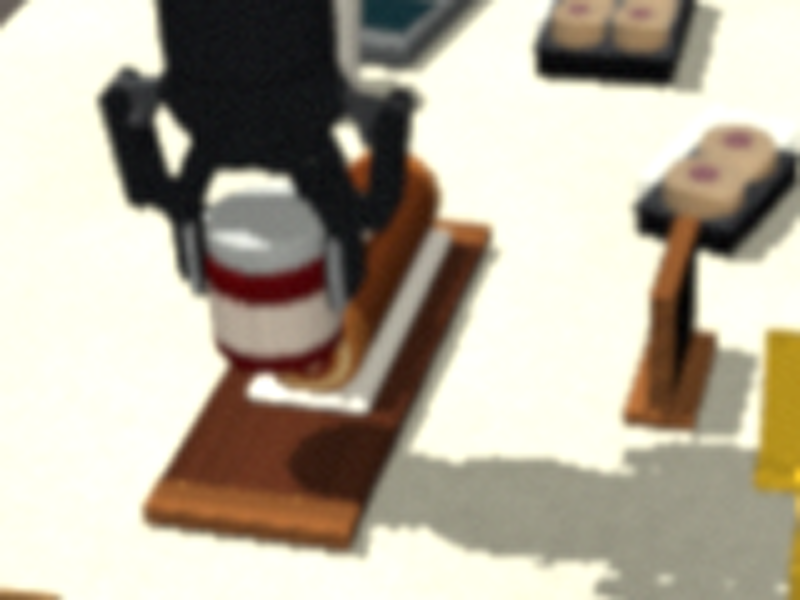

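>>> {"fn": "send_rows", "kwargs": {"delta_pos": [[0.003,-0.003,0.04],[0.003,-0.003,0.05],[0.002,-0.002,0.035],[0,0,0.01],[0,0,0]], "angular": [[0,0,0],[0,0,0],[0,0,0],[0,0,0],[0,0,0]]}}

```text
clock: 10.98
position: [0.5971, 0.1188, 0.066]
ee_rot: [0.0, 1.0, 0.004, -0.002]
contact_force: [-0.6, -0.6, -2.2]
width: 0.0582
```

```bash
python3 plan.py 598.5 116 56 0.4 3
python3 - <<'E'
from h import *
np.set_printoptions(precision=1,suppress=True)
s=grab('side','sd9')
b=lambda im:np.clip(im.astype(float)*1.6,0,255).astype(np.uint8)
crop(b(s),180,150,300,270,'k10',5)
t=grab('top','t9');crop(b(t),190,130,350,230,'k11',5)
E
```

```text
from [597.1 118.8  66. ] yaw 0.45 to yaw 0.40 n 3 q [0.08 0.48 1.68 0.   0.99 0.07] q6 end ~0.18 t 10.98
dp [[0.001, 0.002, 0.008], [0.001, 0.003, 0.009], [0.001, 0.002, 0.008]] ang [0.001, 0.016, 0.004] x 3
```

View pics/k10.png

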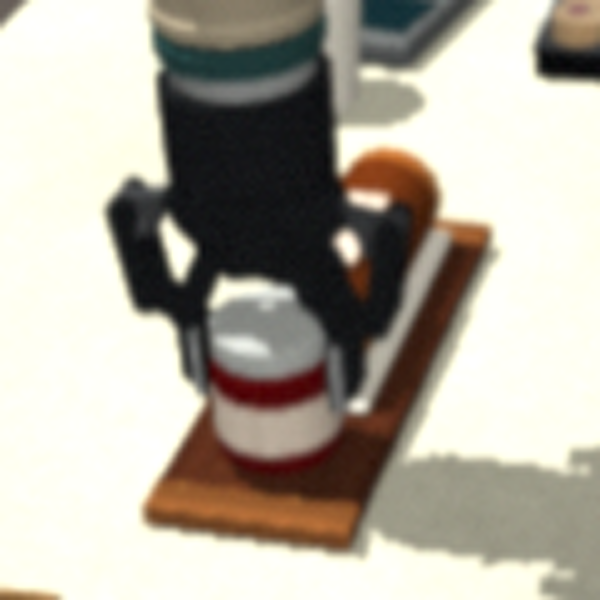

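View pics/k11.png

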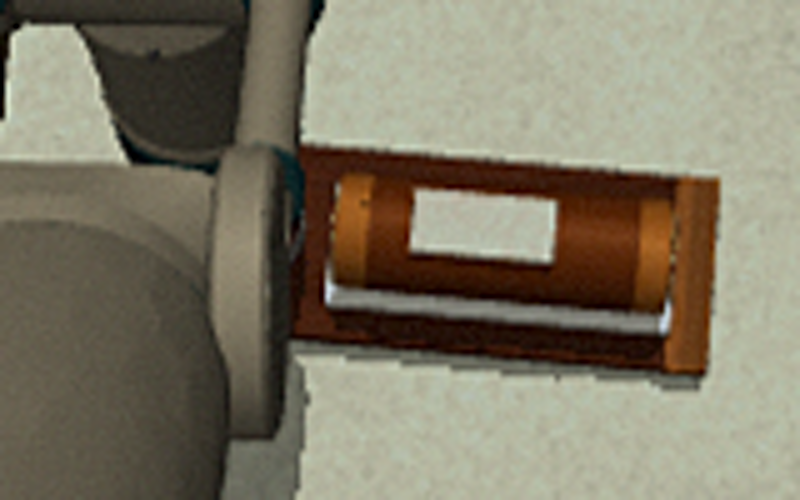

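Run:
```python
from h import *
np.set_printoptions(precision=1,suppress=True)
f=lambda c,z:(onplane('top',up(c,5,190,130),z)*1000)[:,:2]
print('board far/near',f([(500,162),(497,352)],.014),f([(718,178),(706,370)],.014))
print('sil',f([(375,174),(372,289),(640,197),(636,308)],.045))
print('tray near edge bottom',f([(325,306),(668,336)],.014))
print('roll ends',f([(333,230),(672,250)],.045))
```

```text
board far/near [[651.8  -2.4]
 [554.7  -9.8]] [[ 653.8 -111.3]
 [ 555.5 -112.5]]
sil [[630.1  57.2]
 [572.7  52.8]
 [630.7 -71.5]
 [575.5 -74. ]]
tray near edge bottom [[569.8  76.8]
 [570.8 -92.7]]
roll ends [[600.1  74.5]
 [605.8 -88.9]]
```

>>> {"fn": "send_rows", "kwargs": {"delta_pos": [[0.002,0.002,0.008],[0.002,0.003,0.009],[0.002,0.002,0.008],[0,0,0.002],[0,0,0]], "angular": [[0,0,0],[0,0,0],[0,0,0],[0,0,0],[0,0,0]]}}

```text
clock: 11.5
position: [0.6018, 0.1152, 0.056]
ee_rot: [0.0, 1.0, 0.003, -0.0]
contact_force: [0.2, 0.7, -2.1]
width: 0.0589
```

```bash
python3 plan.py 599.5 116 54 0.4 3
python3 - <<'E'
from h import *
np.set_printoptions(precision=1,suppress=True)
s=grab('side','sd10')
b=lambda im:np.clip(im.astype(float)*1.6,0,255).astype(np.uint8)
crop(b(s),180,150,300,270,'k12',5)
E
```

```text
from [601.8 115.2  56. ] yaw 0.37 to yaw 0.40 n 3 q [ 0.08  0.49  1.69 -0.    0.96  0.07] q6 end ~0.18 t 11.5
dp [[-0.002, -0.001, 0.002], [-0.002, -0.0, 0.001], [-0.002, -0.001, 0.002]] ang [0.0, 0.003, -0.002] x 3
```

View pics/k12.png

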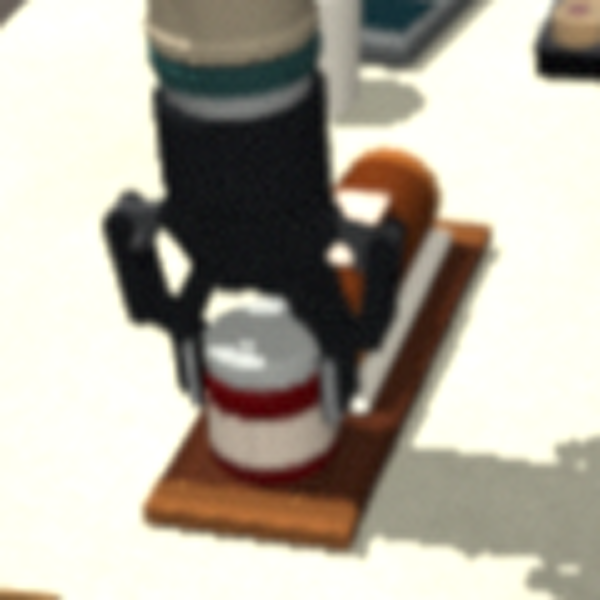

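>>> {"fn": "send_rows", "kwargs": {"delta_pos": [[-0.003,-0.001,0.002],[-0.003,-0.001,0.002],[0,0,0.002],[0,0,0]], "angular": [[0,0,0],[0,0,0],[0,0,0],[0,0,0]]}}

```text
clock: 11.88
position: [0.5994, 0.1162, 0.0545]
ee_rot: [-0.0, 1.0, 0.003, -0.0]
contact_force: [-1.9, 0.7, 2.9]
width: 0.0585
```

Contact with the board. Now I'll release, rise and move over toward the sign.

>>> {"fn": "send_rows", "kwargs": {"delta_pos": [[0,0,0],[0,0,0],[0,0,0],[0,0,0]], "angular": [[0,0,0],[0,0,0],[0,0,0],[0,0,0]], "hand": 85}}

```text
clock: 12.22
position: [0.5997, 0.1162, 0.0539]
ee_rot: [0.0, 1.0, 0.003, 0.0]
contact_force: [0.7, -0.2, 0.3]
width: 0.085
```

>>> {"fn": "send_rows", "kwargs": {"delta_pos": [[0,0,-0.05],[0,0,-0.09],[0,0,-0.1],[0,0,-0.02],[0,0,0]], "angular": [[0,0,0],[0,0,0],[0,0,0],[0,0,0],[0,0,0]]}}

```text
clock: 12.63
position: [0.6021, 0.1164, 0.1618]
ee_rot: [-0.0, 1.0, 0.003, 0.004]
contact_force: [0.8, -0.4, 0.1]
width: 0.0853
```

```bash
python3 plan.py 430 2.5 150 0
python3 - <<'E'
from h import *
np.set_printoptions(precision=1,suppress=True)
s=grab('side','sd11')
b=lambda im:np.clip(im.astype(float)*1.6,0,255).astype(np.uint8)
crop(b(s),180,150,340,270,'k13',5)
E
```

```text
from [602.1 116.4 161.8] yaw 0.39 to yaw 0.00 n 6 q [ 0.08  0.39  1.56 -0.    1.18  0.07] q6 end ~0.01 t 12.63
dp [[-0.072, 0.047, 0.004], [-0.072, 0.047, 0.005], [-0.072, 0.047, 0.004], [-0.072, 0.047, 0.005], [-0.072, 0.048, 0.005]] ang [-0.001, -0.018, 0.014] x 5
dp [[-0.072, 0.047, 0.004]] ang [-0.001, -0.018, 0.014] x 1
```

View pics/k13.png

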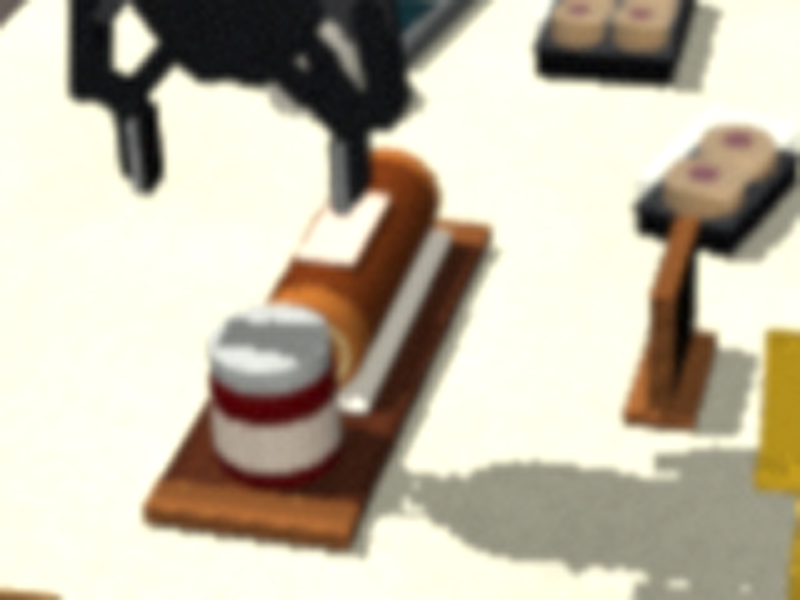

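>>> {"fn": "send_rows", "kwargs": {"delta_pos": [[-0.04,0.026,0],[-0.072,0.047,0],[-0.08,0.052,0],[-0.08,0.052,0.01],[-0.08,0.052,0.01]], "angular": [[0,0,0],[0,0,0],[0,0,0],[0,0,0],[0,0,0]], "hand": 50}}

```text
clock: 13.1
position: [0.4563, 0.0231, 0.1476]
ee_rot: [-0.0, 1.0, 0.004, -0.002]
contact_force: [1.0, -1.4, -0.2]
width: 0.05
```

>>> {"fn": "send_rows", "kwargs": {"delta_pos": [[-0.06,0.04,0.005],[-0.018,0.014,0.005],[0,0,0],[0,0,0]], "angular": [[0,0,0],[0,0,0],[0,0,0],[0,0,0]]}}

```text
clock: 13.43
position: [0.4285, 0.0019, 0.1451]
ee_rot: [-0.0, 1.0, 0.003, -0.0]
contact_force: [0.7, -0.3, -0.3]
width: 0.0498
```

```bash
python3 plan.py 430 2.5 58 0.3 4
python3 - <<'E'
from h import *
np.set_printoptions(precision=1,suppress=True)
s=grab('side','sd12')
b=lambda im:np.clip(im.astype(float)*1.6,0,255).astype(np.uint8)
crop(b(s),250,130,410,260,'k14',5)
t=cv2.imread('pics/k13.png')
# foot in k13: near-end corners of foot top
print(onplane('side',up([(634,403),(692,408)],5,180,150),.010)*1000)
print(onplane('side',up([(655,290),(680,297)],5,180,150),.078)*1000)
E
```

```text
from [428.5   1.9 145.1] yaw 0.32 to yaw 0.30 n 4 q [-0.16  0.15  1.96  0.    1.03 -0.16] q6 end ~0.00 t 13.43
dp [[0.001, -0.0, 0.054], [0.001, -0.001, 0.055], [0.001, -0.0, 0.054], [0.001, -0.001, 0.055]] ang [-0.002, 0.001, 0.001] x 4
[[442.   34.7  10. ]
 [413.3  33.2  10. ]]
[[432.4  35.7  78. ]
 [419.8  39.5  78. ]]
```

View pics/k14.png

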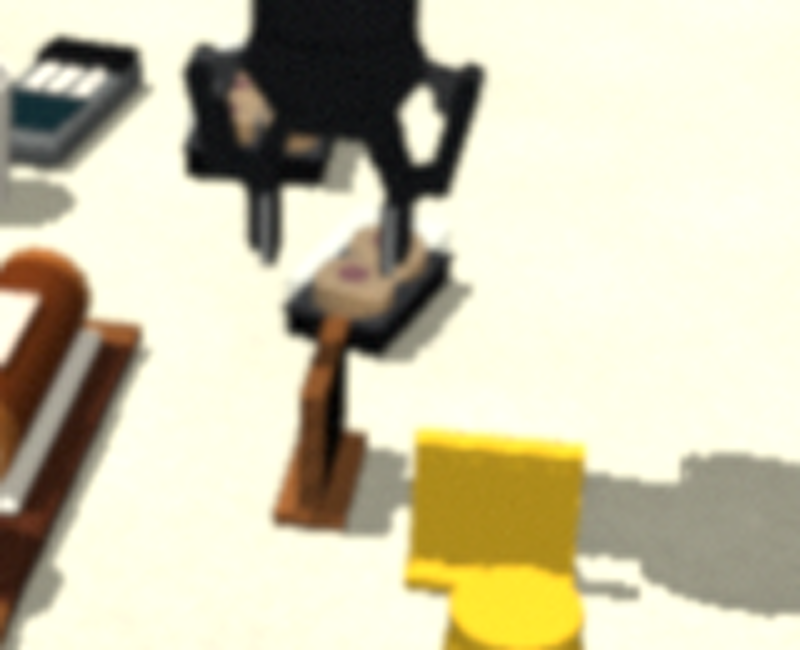

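>>> {"fn": "send_rows", "kwargs": {"delta_pos": [[0.001,0,0.054],[0.001,0,0.055],[0.001,0,0.054],[0,0,0.055],[0,0,0]], "angular": [[0,0,0],[0,0,0],[0,0,0],[0,0,0],[0,0,0]]}}

```text
clock: 13.9
position: [0.4285, 0.0028, 0.0554]
ee_rot: [-0.001, 1.0, 0.004, -0.003]
contact_force: [-1.0, 0.2, -0.4]
width: 0.0496
```

>>> {"fn": "send_rows", "kwargs": {"delta_pos": [[0,0,0],[0,0,0],[0,0,0],[0,0,0],[0,0,0]], "angular": [[0,0,0],[0,0,0],[0,0,0],[0,0,0],[0,0,0]], "hand": 4, "squeeze": 25}}

```text
clock: 14.32
position: [0.4302, 0.0018, 0.0595]
ee_rot: [0.0, 1.0, 0.003, 0.001]
contact_force: [0.1, 0.9, -1.7]
width: 0.0116
```

>>> {"fn": "send_rows", "kwargs": {"delta_pos": [[0,0,0],[0,0,0]], "angular": [[0,0,0],[0,0,0]]}}

```text
clock: 14.48
position: [0.4301, 0.0018, 0.0594]
ee_rot: [0.0, 1.0, 0.003, 0.001]
contact_force: [-0.7, 1.4, 3.4]
width: 0.0116
```

```bash
python3 - <<'E'
from h import *
np.set_printoptions(precision=1,suppress=True)
s=grab('side','sd13')
b=lambda im:np.clip(im.astype(float)*1.6,0,255).astype(np.uint8)
crop(b(s),250,130,410,260,'k15',5)
E
python3 plan.py 430 2.5 150 0.3 4
```

```text
from [430.1   1.8  59.4] yaw 0.37 to yaw 0.30 n 4 q [-0.16  0.27  2.08  0.    0.79 -0.16] q6 end ~0.00 t 14.53
dp [[0.0, -0.0, -0.057], [0.0, -0.001, -0.056], [-0.0, -0.0, -0.057], [-0.0, -0.001, -0.057]] ang [0.0, -0.006, 0.004] x 4
```

View pics/k15.png

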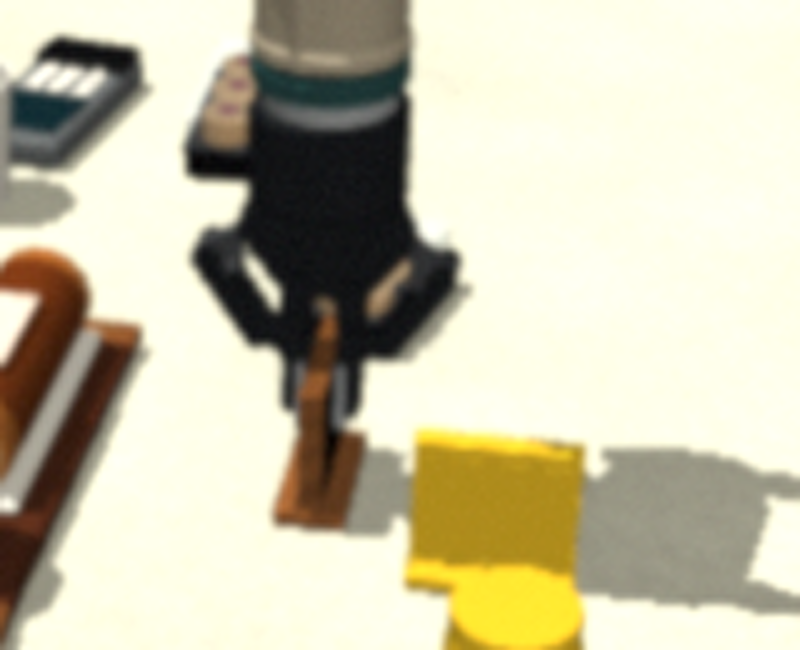

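>>> {"fn": "send_rows", "kwargs": {"delta_pos": [[0,0,-0.05],[0,0,-0.09],[0,0,-0.1],[0,0,-0.03],[0,0,0]], "angular": [[0,0,0],[0,0,0],[0,0,0],[0,0,0],[0,0,0]]}}

```text
clock: 14.95
position: [0.432, 0.0013, 0.1701]
ee_rot: [0.001, 1.0, 0.003, 0.004]
contact_force: [0.7, -0.7, -1.3]
width: 0.0116
```

```bash
python3 plan.py 679 -9 165 0.4 6
```

```text
from [432.    1.3 170.1] yaw 0.39 to yaw 0.40 n 7 q [-0.16  0.12  1.92 -0.    1.09 -0.16] q6 end ~-0.02 t 14.95
dp [[0.088, 0.004, 0.003], [0.088, 0.005, 0.002], [0.089, 0.004, 0.002], [0.088, 0.004, 0.003], [0.088, 0.004, 0.002]] ang [0.003, -0.015, -0.0] x 5
dp [[0.088, 0.005, 0.002], [0.088, 0.004, 0.002]] ang [0.003, -0.015, -0.0] x 2
```

>>> {"fn": "send_rows", "kwargs": {"delta_pos": [[0.05,0.004,0],[0.088,0.005,0],[0.09,0.004,0],[0.09,0.004,0],[0.09,0.004,0]], "angular": [[0,0,0],[0,0,0],[0,0,0],[0,0,0],[0,0,0]]}}

```text
clock: 15.37
position: [0.5929, -0.0055, 0.1644]
ee_rot: [-0.0, 1.0, 0.003, -0.002]
contact_force: [1.0, -0.5, -0.5]
width: 0.0119
```

>>> {"fn": "send_rows", "kwargs": {"delta_pos": [[0.09,0.004,0],[0.08,0.004,0],[0.04,0,0],[0.005,0,0],[0,0,0]], "angular": [[0,0,0],[0,0,0],[0,0,0],[0,0,0],[0,0,0]]}}

```text
clock: 15.78
position: [0.6781, -0.0081, 0.1636]
ee_rot: [-0.0, 1.0, 0.003, -0.002]
contact_force: [0.5, -0.4, -1.5]
width: 0.0116
```

```bash
python3 plan.py 681 -9 80 0.4 4
```

```text
from [678.1  -8.1 163.6] yaw 0.38 to yaw 0.40 n 4 q [-0.11  0.48  1.39 -0.    1.27 -0.12] q6 end ~-0.02 t 15.78
dp [[0.002, 0.001, 0.052], [0.002, 0.0, 0.053], [0.002, 0.001, 0.052], [0.002, 0.0, 0.052]] ang [-0.001, 0.015, -0.001] x 4
```

>>> {"fn": "send_rows", "kwargs": {"delta_pos": [[0.003,0.001,0.045],[0.003,0,0.055],[0.002,0,0.055],[0.001,0,0.05],[0,0,0.01]], "angular": [[0,0,0],[0,0,0],[0,0,0],[0,0,0],[0,0,0]]}}

```text
clock: 16.2
position: [0.6773, -0.0081, 0.0761]
ee_rot: [-0.0, 1.0, 0.003, -0.005]
contact_force: [-1.0, 0.2, -1.2]
width: 0.0119
```

>>> {"fn": "send_rows", "kwargs": {"delta_pos": [[0,0,0],[0,0,0]], "angular": [[0,0,0],[0,0,0]]}}

```text
clock: 16.37
position: [0.6817, -0.0085, 0.0811]
ee_rot: [0.0, 1.0, 0.003, -0.0]
contact_force: [-0.9, -0.2, -1.5]
width: 0.0117
```

```bash
python3 plan.py 680 -9 61 0.4 4
python3 - <<'E'
from h import *
np.set_printoptions(precision=1,suppress=True)
s=grab('side','sd14')
b=lambda im:np.clip(im.astype(float)*1.6,0,255).astype(np.uint8)
crop(b(s),160,120,320,250,'k16',5)
E
```

```text
from [681.7  -8.5  81.1] yaw 0.38 to yaw 0.40 n 4 q [-0.11  0.55  1.49 -0.    1.1  -0.12] q6 end ~-0.02 t 16.37
dp [[-0.001, 0.0, 0.013], [-0.001, 0.001, 0.012], [-0.001, -0.0, 0.013], [-0.001, 0.0, 0.012]] ang [0.0, 0.002, -0.001] x 4
```

View pics/k16.png

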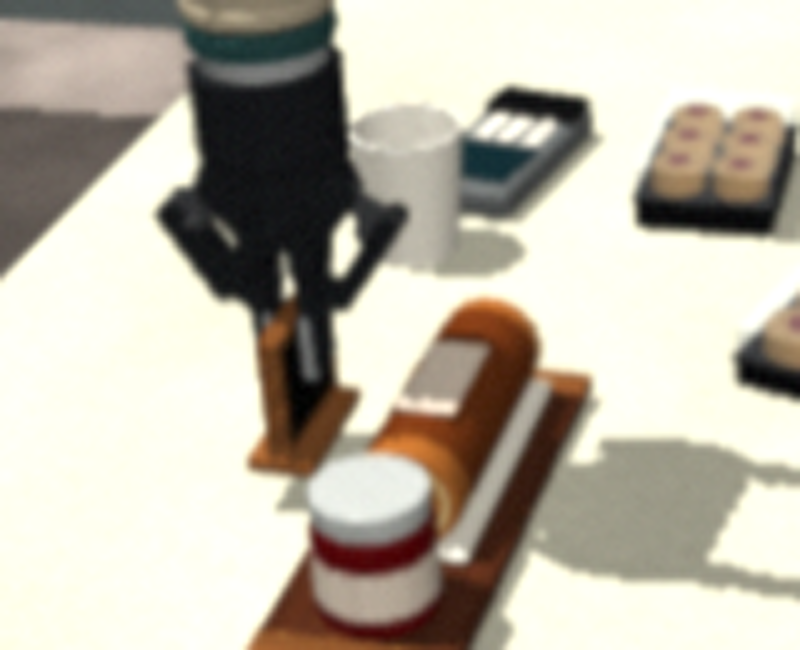

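>>> {"fn": "send_rows", "kwargs": {"delta_pos": [[-0.001,0,0.013],[0,0.001,0.013],[0,0,0.013],[0,0,0.009],[0,0,0]], "angular": [[0,0,0],[0,0,0],[0,0,0],[0,0,0],[0,0,0]]}}

```text
clock: 16.83
position: [0.6812, -0.0088, 0.0604]
ee_rot: [-0.0, 1.0, 0.003, -0.001]
contact_force: [-0.7, -0.2, -1.6]
width: 0.0119
```

>>> {"fn": "send_rows", "kwargs": {"delta_pos": [[0,0,0]], "angular": [[0,0,0]]}}

```text
clock: 16.92
position: [0.6818, -0.0089, 0.061]
ee_rot: [-0.0, 1.0, 0.003, -0.0]
contact_force: [-0.0, 1.5, -1.0]
width: 0.0117
```

```bash
python3 plan.py 680 -9 59 0.4 1
python3 - <<'E'
from h import *
np.set_printoptions(precision=1,suppress=True)
s=grab('side','sd15')
b=lambda im:np.clip(im.astype(float)*1.6,0,255).astype(np.uint8)
crop(b(s),190,170,290,270,'k17',6)
E
```

```text
from [681.8  -8.9  61. ] yaw 0.38 to yaw 0.40 n 1 q [-0.11  0.57  1.51 -0.    1.06 -0.12] q6 end ~-0.02 t 16.92
dp [[-0.004, 0.0, 0.005]] ang [-0.0, 0.01, -0.003] x 1
```

View pics/k17.png

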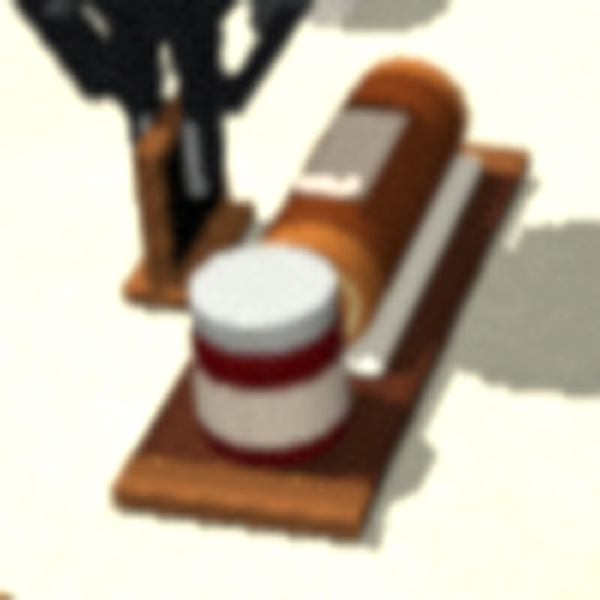

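>>> {"fn": "send_rows", "kwargs": {"delta_pos": [[-0.005,0,0],[-0.005,0,0.003],[0,0,0.003],[0,0,0]], "angular": [[0,0,0],[0,0,0],[0,0,0],[0,0,0]]}}

```text
clock: 17.3
position: [0.6777, -0.0089, 0.0595]
ee_rot: [0.0, 1.0, 0.003, -0.0]
contact_force: [-2.1, 0.7, 1.2]
width: 0.0116
```

>>> {"fn": "send_rows", "kwargs": {"delta_pos": [[0,0,0.002],[0,0,0]], "angular": [[0,0,0],[0,0,0]]}}

```text
clock: 17.47
position: [0.6777, -0.0088, 0.0595]
ee_rot: [0.0, 1.0, 0.003, -0.0]
contact_force: [-3.3, 0.9, 4.7]
width: 0.0118
```

>>> {"fn": "send_rows", "kwargs": {"delta_pos": [[0,0,0],[0,0,0],[0,0,0],[0,0,0]], "angular": [[0,0,0],[0,0,0],[0,0,0],[0,0,0]], "hand": 40}}

```text
clock: 17.8
position: [0.6781, -0.009, 0.0581]
ee_rot: [0.0, 1.0, 0.003, 0.0]
contact_force: [-0.3, 0.4, 0.2]
width: 0.04
```

>>> {"fn": "send_rows", "kwargs": {"delta_pos": [[0,0,-0.03],[0,0,-0.08],[0,0,-0.1],[0,0,-0.04],[0,0,0]], "angular": [[0,0,0],[0,0,0],[0,0,0],[0,0,0],[0,0,0]]}}

```text
clock: 18.22
position: [0.6814, -0.0093, 0.165]
ee_rot: [0.001, 1.0, 0.003, 0.006]
contact_force: [1.1, 0.2, 0.7]
width: 0.0399
```

```bash
python3 plan.py 433.5 -178 150 -16.4
python3 - <<'E'
from h import *
np.set_printoptions(precision=1,suppress=True)
s=grab('side','sd16')
b=lambda im:np.clip(im.astype(float)*1.6,0,255).astype(np.uint8)
crop(b(s),190,170,290,270,'k18',6)
E
```

```text
from [681.4  -9.3 165. ] yaw 0.39 to yaw -16.40 n 8 q [-0.12  0.48  1.4  -0.    1.25 -0.12] q6 end ~-0.10 t 18.22
dp [[-0.078, 0.052, 0.004], [-0.076, 0.055, 0.004], [-0.074, 0.058, 0.004], [-0.071, 0.06, 0.004], [-0.07, 0.063, 0.004]] ang [-0.0, -0.018, 0.458] x 5
dp [[-0.067, 0.066, 0.005], [-0.064, 0.068, 0.004], [-0.062, 0.07, 0.005]] ang [-0.0, -0.018, 0.458] x 3
```

View pics/k18.png

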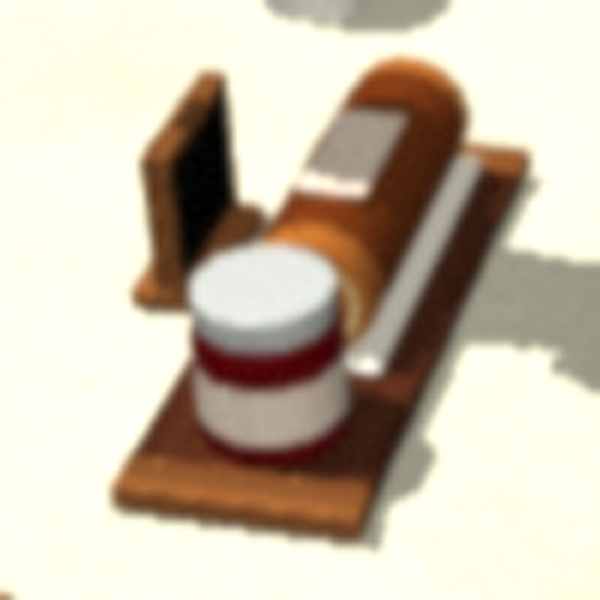

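The sign stands upright close to the board. On to the small box.

>>> {"fn": "send_rows", "kwargs": {"delta_pos": [[-0.04,0.026,0],[-0.077,0.053,0],[-0.076,0.056,0],[-0.074,0.06,0.005],[-0.072,0.064,0.005]], "angular": [[0,0,0.3],[0,0,0.458],[0,0,0.458],[0,0,0.458],[0,0,0.458]], "hand": 85}}

```text
clock: 18.68
position: [0.5335, -0.104, 0.153]
ee_rot: [-0.0, 0.997, -0.082, -0.001]
contact_force: [0.5, -0.4, 0.2]
width: 0.0849
```

>>> {"fn": "send_rows", "kwargs": {"delta_pos": [[-0.069,0.066,0.005],[-0.066,0.068,0.005],[-0.064,0.07,0.01],[-0.03,0.036,0.01],[0,0,0]], "angular": [[0,0,0.458],[0,0,0.458],[0,0,0.458],[0,0,0.2],[0,0,0]]}}

```text
clock: 19.1
position: [0.4212, -0.1789, 0.1406]
ee_rot: [-0.001, 0.989, -0.146, -0.003]
contact_force: [-0.8, -0.2, -0.8]
width: 0.0852
```

>>> {"fn": "send_rows", "kwargs": {"delta_pos": [[0,0,0],[0,0,0]], "angular": [[0,0,0],[0,0,0]]}}

```text
clock: 19.27
position: [0.4267, -0.1784, 0.1421]
ee_rot: [-0.0, 0.99, -0.144, 0.0]
contact_force: [0.9, -0.1, -0.4]
width: 0.0848
```

```bash
python3 plan.py 433.5 -178 26 -16.4 5
python3 - <<'E'
from h import *
np.set_printoptions(precision=1,suppress=True)
s=grab('side','sd17')
b=lambda im:np.clip(im.astype(float)*1.6,0,255).astype(np.uint8)
crop(b(s),250,100,400,230,'k19',5)
t=grab('top','t17'); crop(b(t),200,130,480,290,'k20',2.8)
E
```

```text
from [ 426.7 -178.4  142.1] yaw -16.61 to yaw -16.40 n 5 q [-0.55  0.2   1.9   0.    1.04 -0.26] q6 end ~-0.10 t 19.27
dp [[0.003, -0.001, 0.058], [0.003, -0.001, 0.058], [0.004, -0.001, 0.058], [0.003, -0.001, 0.058], [0.003, -0.002, 0.058]] ang [-0.001, -0.0, -0.009] x 5
```

View pics/k19.png

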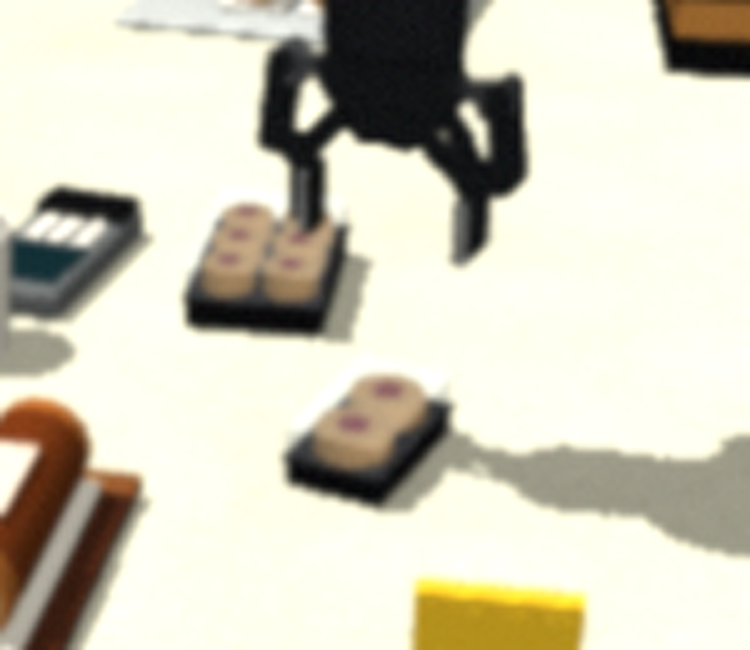

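View pics/k20.png

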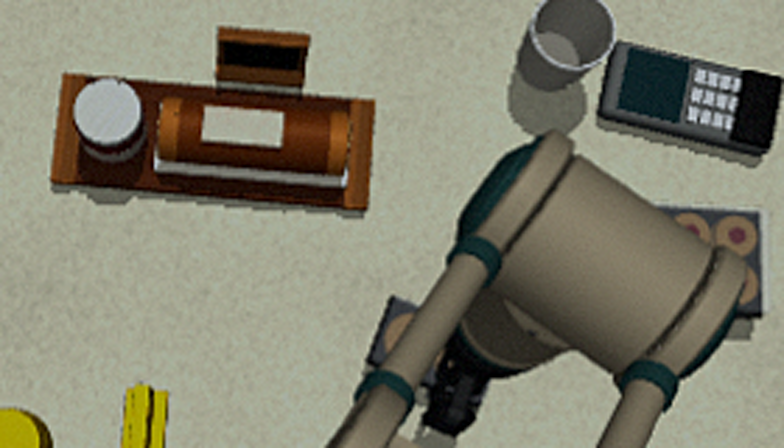

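>>> {"fn": "send_rows", "kwargs": {"delta_pos": [[0.003,-0.001,0.045],[0.003,-0.001,0.045],[0.004,-0.001,0.045],[0.003,-0.001,0.045],[0.003,-0.001,0.03]], "angular": [[0,0,0],[0,0,0],[0,0,0],[0,0,0],[0,0,0]]}}

```text
clock: 19.78
position: [0.4334, -0.1775, 0.0568]
ee_rot: [-0.0, 0.99, -0.143, -0.001]
contact_force: [-0.5, -0.1, 0.4]
width: 0.0851
```

>>> {"fn": "send_rows", "kwargs": {"delta_pos": [[0,0,0],[0,0,0]], "angular": [[0,0,0],[0,0,0]]}}

```text
clock: 19.95
position: [0.4334, -0.1778, 0.0578]
ee_rot: [-0.0, 0.99, -0.144, -0.001]
contact_force: [0.6, 0.3, -0.2]
width: 0.0849
```

```bash
python3 plan.py 433 -178 26 -16.4 3
python3 - <<'E'
from h import *
np.set_printoptions(precision=1,suppress=True)
s=grab('side','sd18')
b=lambda im:np.clip(im.astype(float)*1.6,0,255).astype(np.uint8)
crop(b(s),280,130,380,230,'k21',6)
E
```

```text
from [ 433.4 -177.8   57.8] yaw -16.51 to yaw -16.40 n 3 q [-0.54  0.32  2.    0.    0.82 -0.25] q6 end ~-0.10 t 19.95
dp [[-0.0, 0.0, 0.027], [-0.0, 0.0, 0.026], [-0.001, 0.001, 0.027]] ang [-0.002, 0.005, -0.008] x 3
```

View pics/k21.png

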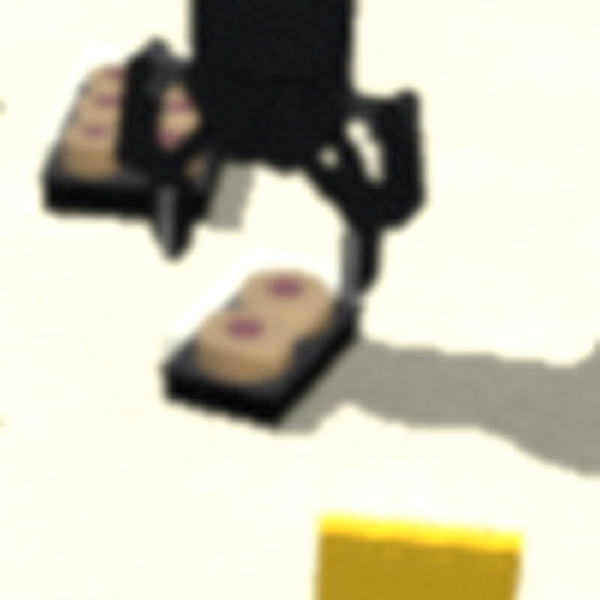

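>>> {"fn": "send_rows", "kwargs": {"delta_pos": [[0,0,0.027],[0,0,0.027],[0,0,0.025],[0,0,0],[0,0,0]], "angular": [[0,0,0],[0,0,0],[0,0,0],[0,0,0],[0,0,0]]}}

```text
clock: 20.42
position: [0.4334, -0.1786, 0.0273]
ee_rot: [0.0, 0.99, -0.144, 0.0]
contact_force: [0.0, -1.0, -0.3]
width: 0.0848
```

>>> {"fn": "send_rows", "kwargs": {"delta_pos": [[0,0,0],[0,0,0],[0,0,0],[0,0,0],[0,0,0]], "angular": [[0,0,0],[0,0,0],[0,0,0],[0,0,0],[0,0,0]], "hand": 50, "squeeze": 25}}

```text
clock: 20.83
position: [0.4334, -0.1787, 0.0277]
ee_rot: [0.0, 0.99, -0.144, 0.001]
contact_force: [-0.7, -0.0, 5.9]
width: 0.0595
```

>>> {"fn": "send_rows", "kwargs": {"delta_pos": [[0,0,0],[0,0,0],[0,0,0]], "angular": [[0,0,0],[0,0,0],[0,0,0]]}}

```text
clock: 21.08
position: [0.4334, -0.1788, 0.0277]
ee_rot: [0.0, 0.99, -0.144, 0.001]
contact_force: [0.6, 0.6, 5.8]
width: 0.0597
```

```bash
python3 plan.py 433 -178 150 -16.4 3
python3 - <<'E'
from h import *
np.set_printoptions(precision=1,suppress=True)
s=grab('side','sd19');t=grab('top','t19')
b=lambda im:np.clip(im.astype(float)*1.6,0,255).astype(np.uint8)
crop(b(s),280,130,380,230,'k22',6); crop(b(t),320,190,480,290,'k23',5)
E
```

```text
from [ 433.4 -178.8   27.7] yaw -16.60 to yaw -16.40 n 4 q [-0.54  0.36  2.04 -0.    0.74 -0.25] q6 end ~-0.10 t 21.08
dp [[-0.0, -0.0, -0.076], [-0.001, -0.001, -0.077], [0.0, -0.0, -0.076], [-0.0, -0.0, -0.077]] ang [0.001, -0.005, -0.011] x 4
```

View pics/k22.png

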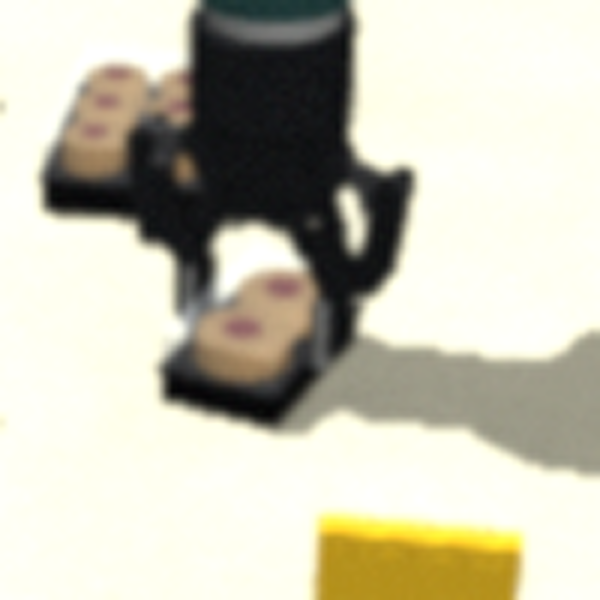

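View pics/k23.png

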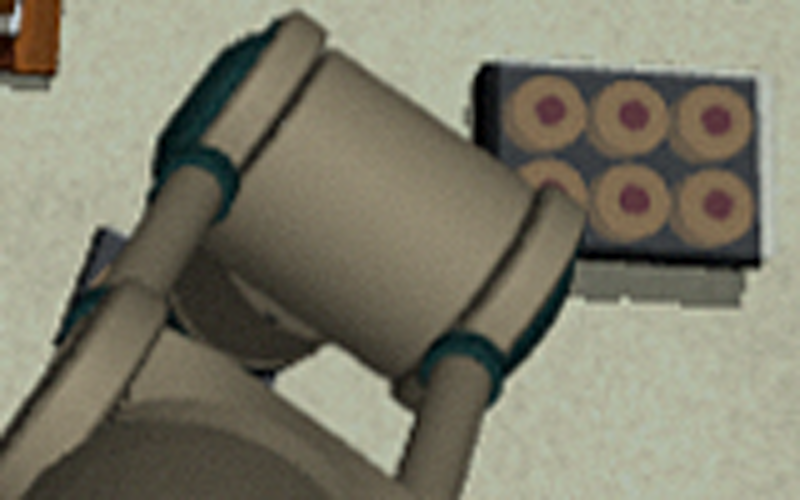

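>>> {"fn": "send_rows", "kwargs": {"delta_pos": [[0,0,-0.05],[0,0,-0.09],[0,0,-0.1],[0,0,-0.05],[0,0,0]], "angular": [[0,0,0],[0,0,0],[0,0,0],[0,0,0],[0,0,0]]}}

```text
clock: 21.6
position: [0.4358, -0.1802, 0.1475]
ee_rot: [0.002, 0.99, -0.144, 0.005]
contact_force: [1.3, -0.6, -2.4]
width: 0.0591
```

```bash
python3 plan.py 532 -384.5 140 2 7
python3 - <<'E'
from h import *
np.set_printoptions(precision=1,suppress=True)
P=onplane('side',up([(427,142),(507,148),(453,78),(530,84)],6.5,230,130),.04)*1000; print(P.mean(0))
s=cv2.imread('pics/side0.png');t=cv2.imread('pics/top0.png')
b=lambda im:np.clip(im.astype(float)*1.2,0,255).astype(np.uint8)
crop(b(s),280,130,330,170,'k24',12)
E
```

```text
from [ 435.8 -180.2  147.5] yaw -16.60 to yaw 2.00 n 7 q [-0.54  0.2   1.89 -0.    1.04 -0.25] q6 end ~-0.66 t 21.6
dp [[0.054, 0.06, 0.003], [0.051, 0.063, 0.004], [0.048, 0.064, 0.003], [0.044, 0.067, 0.003], [0.042, 0.069, 0.003]] ang [0.008, -0.018, -0.58] x 5
dp [[0.039, 0.071, 0.003], [0.035, 0.073, 0.003]] ang [0.008, -0.018, -0.58] x 2
[ 529.5 -383.3   40. ]
```

View pics/k24.png

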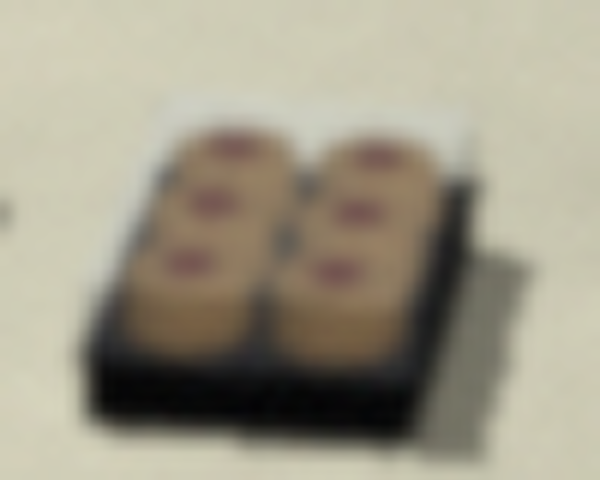

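>>> {"fn": "send_rows", "kwargs": {"delta_pos": [[0.032,0.038,0],[0.052,0.062,0.003],[0.05,0.065,0.003],[0.047,0.068,0.003],[0.043,0.07,0.003]], "angular": [[0,0,-0.4],[0,0,-0.58],[0,0,-0.58],[0,0,-0.58],[0,0,-0.58]]}}

```text
clock: 22.02
position: [0.4963, -0.316, 0.1363]
ee_rot: [-0.001, 0.999, -0.035, -0.001]
contact_force: [1.2, -0.5, -1.6]
width: 0.0596
```

>>> {"fn": "send_rows", "kwargs": {"delta_pos": [[0.04,0.071,0],[0.036,0.073,0],[0.017,0.03,0],[0,0,0],[0,0,0]], "angular": [[0,0,-0.58],[0,0,-0.58],[0,0,-0.18],[0,0,0],[0,0,0]]}}

```text
clock: 22.43
position: [0.5303, -0.386, 0.1357]
ee_rot: [-0.001, 1.0, 0.017, -0.001]
contact_force: [0.1, 0.4, -2.2]
width: 0.0594
```

>>> {"fn": "send_rows", "kwargs": {"delta_pos": [[0,0,0],[0,0,0]], "angular": [[0,0,0],[0,0,0]]}}

```text
clock: 22.6
position: [0.5302, -0.3846, 0.1372]
ee_rot: [-0.001, 1.0, 0.018, -0.001]
contact_force: [0.6, 0.2, -1.6]
width: 0.0595
```

```bash
python3 plan.py 531 -384.5 90 2 3
python3 - <<'E'
from h import *
np.set_printoptions(precision=1,suppress=True)
s=grab('side','sd20')
b=lambda im:np.clip(im.astype(float)*1.3,0,255).astype(np.uint8)
crop(b(s),250,80,350,180,'k25',6)
E
```

```text
from [ 530.2 -384.6  137.2] yaw 2.03 to yaw 2.00 n 3 q [-0.73  0.47  1.49  0.    1.18 -0.77] q6 end ~-0.66 t 22.6
dp [[0.001, -0.0, 0.039], [0.0, -0.0, 0.04], [0.001, -0.0, 0.039]] ang [-0.008, 0.007, 0.002] x 3
```

View pics/k25.png

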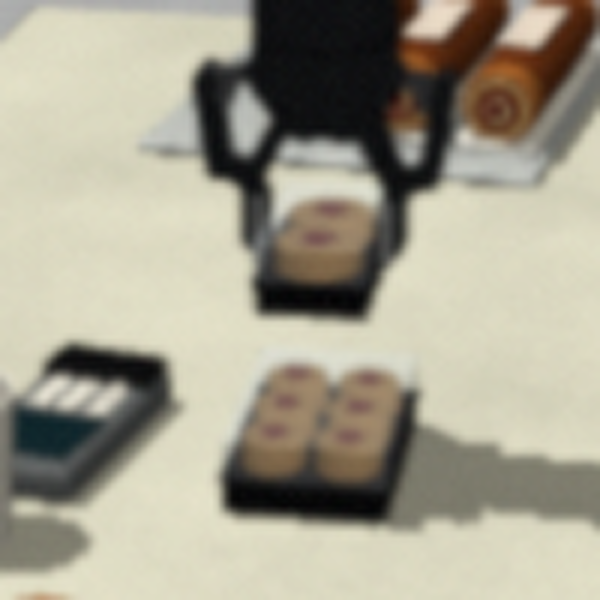

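Run:
```python
from h import *
np.set_printoptions(precision=1,suppress=True)
P=onplane('side',up([(318,238),(333,208)],6,250,80),.144)*1000; print('small',P,P.mean(0))
P=onplane('side',up([(274,431),(350,437),(298,372),(370,378)],6,250,80),.0398)*1000; print('large',P.mean(0))
```

```text
small [[ 528.2 -361.6  144. ]
 [ 528.7 -407.   144. ]] [ 528.5 -384.3  144. ]
large [ 529.2 -383.5   39.8]
```

>>> {"fn": "send_rows", "kwargs": {"delta_pos": [[0,0,0.035],[0,0,0.045],[0,0,0.04],[0,0,0.01],[0,0,0]], "angular": [[0,0,0],[0,0,0],[0,0,0],[0,0,0],[0,0,0]]}}

```text
clock: 23.07
position: [0.5301, -0.3848, 0.0848]
ee_rot: [-0.001, 1.0, 0.018, -0.001]
contact_force: [-0.6, -0.0, -1.3]
width: 0.0596
```

```bash
python3 plan.py 530.5 -384.5 75 2 3
python3 - <<'E'
from h import *
np.set_printoptions(precision=1,suppress=True)
s=grab('side','sd21')
b=lambda im:np.clip(im.astype(float)*1.3,0,255).astype(np.uint8)
crop(b(s),260,100,340,180,'k26',7.5)
t=grab('top','t21'); crop(b(b(t)),390,170,490,260,'k27',6)
E
```

```text
from [ 530.1 -384.8   84.8] yaw 2.04 to yaw 2.00 n 3 q [-0.73  0.52  1.55 -0.    1.08 -0.77] q6 end ~-0.66 t 23.07
dp [[0.0, -0.0, 0.008], [0.001, -0.0, 0.008], [0.0, -0.001, 0.008]] ang [-0.009, 0.01, 0.003] x 3
```

View pics/k26.png

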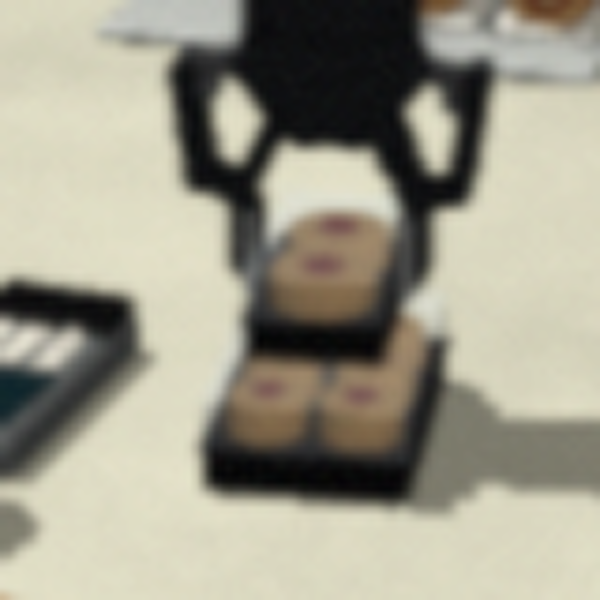

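View pics/k27.png

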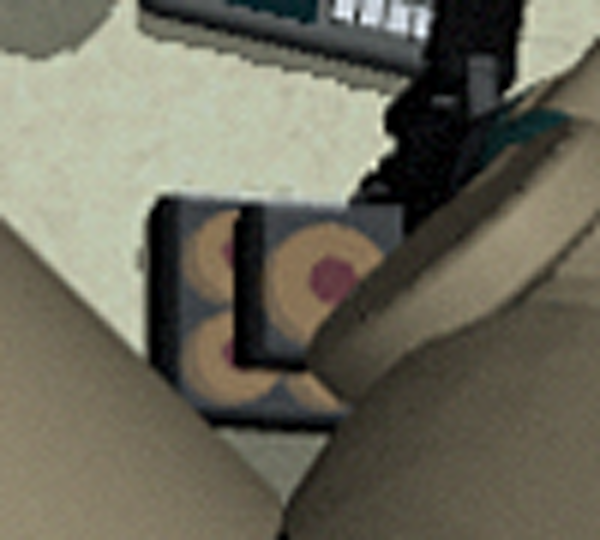

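>>> {"fn": "send_rows", "kwargs": {"delta_pos": [[0.001,0,0.01],[0.001,0,0.01],[0,0,0.006],[0,0,0.003],[0,0,0]], "angular": [[0,0,0],[0,0,0],[0,0,0],[0,0,0],[0,0,0]]}}

```text
clock: 23.58
position: [0.5317, -0.3861, 0.074]
ee_rot: [-0.0, 1.0, 0.017, -0.0]
contact_force: [-0.2, 0.3, -1.4]
width: 0.0598
```

>>> {"fn": "send_rows", "kwargs": {"delta_pos": [[0,0,0],[0,0,0]], "angular": [[0,0,0],[0,0,0]]}}

```text
clock: 23.75
position: [0.532, -0.3863, 0.0744]
ee_rot: [0.0, 1.0, 0.018, 0.0]
contact_force: [0.1, 0.2, -0.9]
width: 0.0597
```

>>> {"fn": "send_rows", "kwargs": {"delta_pos": [[-0.002,-0.004,0.002],[0,0,0.002],[0,0,0]], "angular": [[0,0,0],[0,0,0],[0,0,0]]}}

```text
clock: 24.0
position: [0.531, -0.3845, 0.0728]
ee_rot: [0.0, 1.0, 0.018, 0.0]
contact_force: [0.3, -0.7, -1.8]
width: 0.0596
```

>>> {"fn": "send_rows", "kwargs": {"delta_pos": [[0,0,0.001],[0,0,0]], "angular": [[0,0,0],[0,0,0]]}}

```text
clock: 24.17
position: [0.5311, -0.3846, 0.0728]
ee_rot: [0.0, 1.0, 0.018, 0.0]
contact_force: [-0.1, 1.5, 2.9]
width: 0.0596
```

Contact. Releasing and rising.

>>> {"fn": "send_rows", "kwargs": {"delta_pos": [[0,0,0],[0,0,0],[0,0,0],[0,0,0]], "angular": [[0,0,0],[0,0,0],[0,0,0],[0,0,0]], "hand": 78}}

```text
clock: 24.5
position: [0.5311, -0.3848, 0.0723]
ee_rot: [0.0, 1.0, 0.018, 0.0]
contact_force: [0.8, 0.0, -0.2]
width: 0.0782
```

>>> {"fn": "send_rows", "kwargs": {"delta_pos": [[0,0,-0.03],[0,0,-0.08],[0,0,-0.1],[0,0,-0.1],[0,0,-0.05]], "angular": [[0,0,0],[0,0,0],[0,0,0],[0,0,0],[0,0,0]]}}

```text
clock: 24.92
position: [0.5326, -0.386, 0.2229]
ee_rot: [0.003, 1.0, 0.018, 0.003]
contact_force: [0.7, -0.5, 0.6]
width: 0.0779
```

>>> {"fn": "send_rows", "kwargs": {"delta_pos": [[-0.08,0,0],[-0.1,0,0],[-0.1,0,0],[-0.1,0.05,0],[-0.1,0.05,0]], "angular": [[0,0,0],[0,0,0],[0,0,0],[0,0,0],[0,0,0]]}}

```text
clock: 25.33
position: [0.3445, -0.4278, 0.2177]
ee_rot: [0.001, 1.0, 0.018, 0.0]
contact_force: [-0.1, -1.7, -0.0]
width: 0.078
```

>>> {"fn": "send_rows", "kwargs": {"delta_pos": [[-0.06,0.04,0],[0,0,0],[0,0,0],[0,0,0],[0,0,0]], "angular": [[0,0,0],[0,0,0],[0,0,0],[0,0,0],[0,0,0]]}}

```text
clock: 25.75
position: [0.3234, -0.4447, 0.2167]
ee_rot: [0.0, 1.0, 0.018, 0.0]
contact_force: [0.9, -0.3, 0.3]
width: 0.0777
```

Run:
```python
from h import *
s=grab('side','sd22');t=grab('top','t22')
b=lambda im:np.clip(im.astype(float)*1.8,0,255).astype(np.uint8)
crop(b(t),205,125,345,220,'f1',5.7); crop(b(t),400,180,490,250,'f2',8); crop(b(s),190,100,350,270,'f3',3.5)
```

```text
(no output)
```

View pics/f1.png

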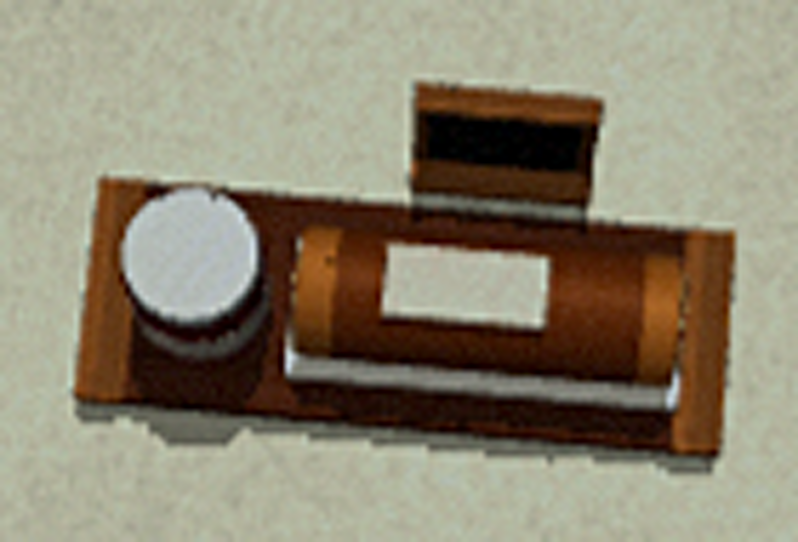

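View pics/f2.png

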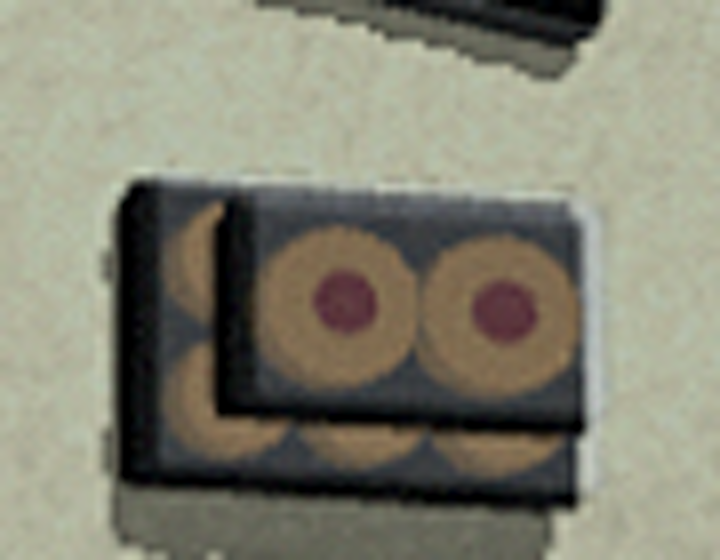

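View pics/f3.png

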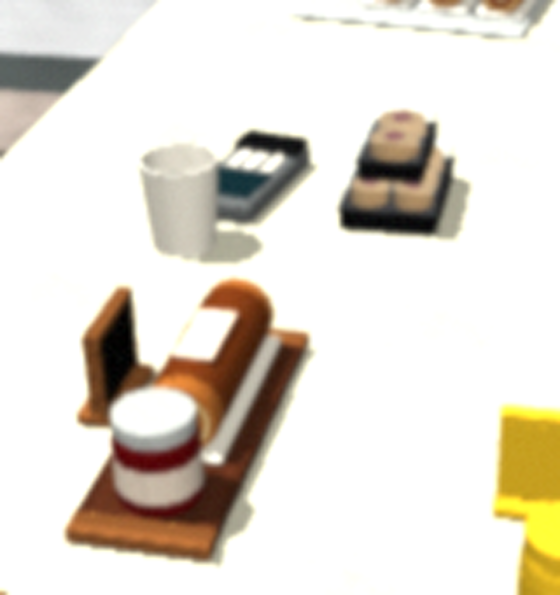

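View pics/t22.png

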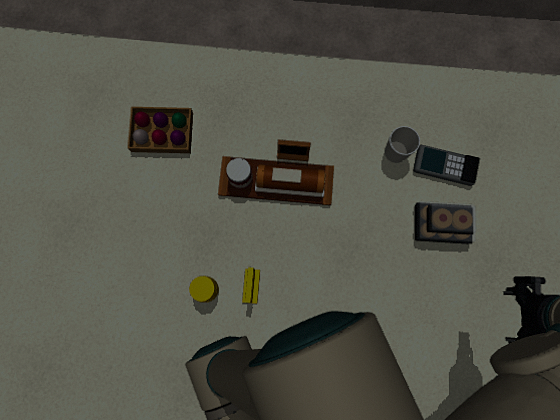

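Run:
```python
from h import *
np.set_printoptions(precision=1,suppress=True)
f=lambda c,z:(onplane('top',up(c,5.7,205,125),z)*1000)[:,:2]
a=f([(102,178),(735,232),(720,452),(77,398)],.014); print('board',a.mean(0))
print('lid',f([(191,256)],.068))
a=f([(286,380),(670,412)],.014);print('tray near edge',a,'ctr',a.mean(0)+[31,0])
a=f([(415,87),(602,102),(600,128),(415,112)],.078);print('sign top',a,a.mean(0))
a=f([(411,190),(588,204)],.010);print('foot near edge',a,a.mean(0)+[18,0])
g=lambda c,z:(onplane('top',up(c,8,400,180),z)*1000)[:,:2]
a=g([(345,301),(504,311)],.0345+.045);print('small',a,a.mean(0), np.degrees(np.arctan2(*(a[0]-a[1])[::-1])))
# compare large outline now vs before: side
s=cv2.imread('pics/sd22.png');s0=cv2.imread('pics/side0.png')
t=cv2.imread('pics/t22.png');t0=cv2.imread('pics/top0.png')
print('diff large strip', cv2.absdiff(t[195:245,412:425],t0[195:245,412:425]).max(), 'egg',cv2.absdiff(t[100:157,125:197],t0[100:157,125:197]).max(),'cup/term',cv2.absdiff(t[120:190,385:482],t0[120:190,385:482]).max(),'yellow',cv2.absdiff(t[262:312,185:265],t0[262:312,185:265]).max(), 'board', cv2.absdiff(t[155:205,218:224],t0[155:205,218:224]).max())
```

```text
board [603.1  26.6]
lid [[604.5 116.9]]
tray near edge [[568.7  76.2]
 [570.4 -90.1]] ctr [600.5  -6.9]
sign top [[683.2  31.1]
 [684.  -46.9]
 [672.7 -47. ]
 [672.3  30.1]] [678.   -8.2]
foot near edge [[660.6  30.8]
 [661.6 -47.3]] [679.1  -8.2]
small [[ 533.  -361.7]
 [ 534.4 -406.3]] [ 533.7 -384. ] 91.79203477365037
diff large strip 10 egg 12 cup/term 11 yellow 52 board 7
```

Run:
```python
from h import *
for n in('top0','t22'):
    im=cv2.imread(f'pics/{n}.png')
    for roi in((180,270,225,310),(235,260,270,310)):
        c=mask(im,roi,lambda H,S,V:(S>150)&(H>20)&(H<40)); print(n,cv2.boundingRect(c))
r=manip.sign_off(); print(r)
```

```text
top0 (189, 276, 30, 26)
top0 (242, 267, 18, 37)
t22 (189, 276, 30, 26)
t22 (242, 267, 18, 37)
the job is handed in; nothing more can be done
None
```

The stall is dressed and the job is handed in at about 26 s of the 102 s limit, with the arm raised clear of everything. I worked in the order asked: roulade, jam jar, price sign, small box.

| Item | Last check (top camera) |
|---|---|
| Roulade | About 2.5 mm off the board's middle line, wholly on the board, label up |
| Jam jar | About 1.5 mm off the middle line, about 10 mm from the tray's left end |
| Price sign | Upright, facing the customers, about 10 mm in front of the board, centred on the roulade's length to about 1 mm |
| Small box | Within about 1 mm of the large box's centre, angle within about 0.5° |

- **Left alone:** The pictures before and after show no change in the large box, egg tray, cup, terminal or board. The yellow jar and yellow sign have the same outlines as before. The brightness there did change, which I put down to the arm's shadow.
- **Where the cameras disagreed:** The two cameras differed by 4 to 5 mm in x for the board. I placed things between the two readings, and in both views the roulade came out within about 3 mm of the middle line.

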